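# Fetch a lens spacer out of a deep leaning well with sprung tongs

## Task

A brass spacer ring has been left at the bottom of one of the two narrow, leaning lens wells, too deep for fingers. Take the sprung tongs from their stand, reach in with them and squeeze them shut to lift the ring out, set it down gently in the green-lined bay of the blue tray, and hang the tongs back upright in their stand, let go. Do not touch the ring with the gripper's own fingers, and leave everything else where it is.

Things in the scene. Friction and masses are not known exactly. Their poses are not given: they have to be found in the camera images.
- tongs_grip (a point): Sprung tongs (about 80 g) hanging upright: two parallel arms facing along y, z up. Midpoint of the two orange handle plates, standing open: plates 22 mm wide (x), 6 mm thick, 32 mm over their outer faces, from 24 mm below to 26 mm above this point; top of the bow 36 mm above it. Grip here along y, fingers down: squeezing 3 to 5 mm carries them. Same when turned half round.
- tongs_tip (a point): Midway between the blade tips (tongs open), 123 mm straight below tongs_grip. Two flat steel blades, 14 mm wide (x), 3 mm thick, 95 mm long, 20 mm apart when open. Above them each arm has a shoulder bar, 40 mm long (x), 4 mm thick, 32 mm over both (y), its underside 95 mm above the tips (28 mm below tongs_grip); the shoulders rest on the stand's plate.
- jaw (a joint): How far the tongs are squeezed, in m: 0 open (blades 20 mm apart) to 0.018 (2 mm apart); blade gap and handle width shrink by just this much. The +y arm slides straight towards the other. A spring opens it: 6 N at 0, 10.8 N at 0.012, when the blades meet the ring; squeeze on beyond that (20 to 40 N) to hold the ring.
- spacer_c (a point): Centre of the loose brass spacer ring: 24 mm outside diameter, 12 mm hole, 8 mm thick (along y, its axis), about 22 g. At the start it stands on edge on the well's bottom, axis along the well's y, touching the lower wall.
- well: Fixed leaning well that holds the ring: rectangular pocket, clear and blue, on an 84 x 56 mm aluminium foot. Origin under the foot's centre, z up. The pocket's axis leans 28 degrees from vertical, mouth towards the well's own -x (robot side). Pocket inside: 31 mm along y, 30 mm across that, 56 mm deep from the mouth to a shoulder; walls 5 mm.
- well_floor (a point): Point on the pocket's axis at the shoulder, 26 mm above the table, straight above the well's origin. Below the shoulder an 11 mm wide (y), 8 mm deep groove holds the foot of the ring, which stands 16 mm proud of the shoulder, measured along the axis; the ring's centre is 4 mm above the shoulder and 3 mm off the axis, to the robot side. This point's axes are the well's (z up, not tilted).
- well_mouth (a point): Centre of the mouth of the well that holds the ring, on the pocket's axis, 75 mm above the table; the upper (far) lip is 85 mm above the table.
- well_empty: The second well, of the same make and also fixed, but empty. Origin and axes as for the well.
- stand: Fixed tongs stand with blue cheeks and an aluminium plate 68 x 70 mm whose top is 110 mm above the table. Origin under its centre, z up; x and y as for the tongs that hang in it.
- stand_slot (a point): Centre of the rectangular slot in the stand's plate, at the plate's top face. The slot is 24 mm in x and 36 mm in y and goes right through; the tongs' blades hang in it and their shoulders lie on the plate. The plate is 6 mm thick.
- tray: Fixed light-blue open tray, 110 x 130 mm and 25 mm high (x, y), walls and floor 4 mm, with four bays of about 49 x 59 mm. Origin under its centre.
- green_bay (a point): Centre of the green-lined bay (49 mm in x, 59 mm in y), on its floor, 4 mm above the table; axes as the tray's, walls 21 mm above this point.
- bottle_c (a point): Amber bottle, 52 mm across and 130 mm tall, standing; bystander. Point on its axis 65 mm above the table.
- jar_c (a point): Glass jar, 56 mm across and 70 mm tall; bystander. Point on its axis 35 mm above the table.
- lens_case_c (a point): Round white lens case, 42 mm across and 16 mm high, lying flat; bystander. Its centre.
- driver_grip (a point): Screwdriver about 150 mm long lying on the table; bystander. Point on its handle.
Things that resemble listed ones, but are neither listed nor needed, are in the scene too. Of the things that look like the tray, the smaller one is meant.

How it is judged:
On the way, in this order (a step that is already met when the one before it is completed fails the run):
1. the tongs are lifted out of their stand (z of tongs_grip in the frame of stand_slot above 0.06 m), for 0.1 s.
2. the ring is lifted clear of the well, held in the tongs (height (world z) of spacer_c above 0.085 m and contact force between tongs and spacer above 0.3 N), for 0.1 s.
3. the ring lies in the green-lined bay, let go by the tongs (x of spacer_c in the frame of green_bay between -0.024 and 0.024 m and y of spacer_c in the frame of green_bay between -0.029 and 0.029 m and z of spacer_c in the frame of green_bay between 0 and 0.016 m and contact force between tongs and spacer below 0.05 N and linear speed of spacer below 0.05 m/s), for 0.3 s.
At the end, for the whole second after the job is handed in: The ring rests on the floor of the green-lined bay (centre under 16 mm above it), clear of the tongs; the tongs hang at rest in the stand's slot, sprung open, shoulders on the plate (within 4 mm), within 12 mm of the slot's centre and 0.12 rad of upright (x of spacer_c in the frame of green_bay between -0.024 and 0.024 m and y of spacer_c in the frame of green_bay between -0.029 and 0.029 m and z of spacer_c in the frame of green_bay between 0 and 0.016 m and linear speed of each of spacer, tongs below 0.03 m/s and contact force between tongs and spacer below 0.05 N and horizontal distance between tongs_grip and stand_slot below 0.012 m and z of tongs_grip in the frame of stand_slot between 0.024 and 0.032 m and angle between tongs_grip's own z axis and vertical below 0.12 rad and value of joint jaw below 0.002 m); the robot touches nothing.
It fails at once if the gripper's fingers touch the ring (contact force between the fingers and spacer above 0.3 N).
It fails at once if the ring is dropped: it moves faster than 0.7 m/s out of the tongs (a fall of about 25 mm) (linear speed of spacer above 0.7 m/s and contact force between tongs and spacer below 0.01 N).
It fails at once if the bottle, jar, lens case or screwdriver is moved more than 30 mm (distance of any of bottle_c, jar_c, lens_case_c, driver_grip from where it was at the start of the episode above 0.03 m).
It also fails if it takes over 64 s, if anything falls off the work surface, if the arm or the gripper's body presses on something with over 40 N, if the wrist force passes 120 N, or if a joint passes its speed limit or range.

## Robot

A 6-joint arm with a two-finger parallel gripper is mounted at the origin on the work surface. World frame = base frame: x ahead of the robot, y to its left, z up, the work surface at z = 0. Lengths are in m, angles in rad, forces in N, time in s.
With the tool pointing down it reaches from about 0.25 to 0.725 m from the base axis. Payload 4 kg.
Tool frame: the origin (TCP) lies midway between the tips of the shut fingers; the grasp point (between the pads) lies 19 mm behind it; z points along the fingers, x is the direction in which the jaws open and shut, and the axes are right-handed (so a half turn about z gives the same grasp; the last joint's range is limited). The gripper opens to 85 mm and grips with 20 to 120 N. Pads are 22 mm wide; open, the fingers measure 114 mm over their backs; the gripper's body (76 mm by 85 mm) begins 54 mm behind the grasp point. The pads swing forward as they close: fully open they stand 13 mm farther back than shut.
Start: joints at [1.207, 0.241, 0.005, 1.335, 0, 1.571], TCP at [0.178, 0.467, 0.231] pointing down, gripper open.
Joint ranges: [-2.72, 2.72], [-1.05, 1.87], [-1.09, 1.28], [-1.99, 2.15], [-1.42, 1.44], [-3.14, 3.14]. Speed limits (rad/s): [2.79, 2.79, 3.14, 3.14, 3.14, 3.14].

## Interface

Orientations are given as a unit quaternion [x, y, z, w].
In Python, from workcell import bot gives the robot as it stands.
- The arm moves only by the tool drive_tool, never from a script. Its argument "rows" is text: rows parted by semicolons, each of 5 numbers parted by spaces: the finger opening in mm, from 0 to 85.4, then the shift along the tool's x, y, z in mm, then the turn about the tool's z in rad. A call has 1 to 12 rows; each row shifts and turns the commanded pose from where the row before left it, along the tool's axes as they then stand; what a row does not reach is not made up. A row lasts 1/10 s, in which the tool goes at most 50 mm and 8.59 degrees, less where a joint would pass 70% of its speed; a pose out of reach is approached as far as the arm can. A call is refused whole if a number of a shift passes 50 or a number of a turn 0.15, either way. A call with a gripper value outside its range is refused whole. The fingers move at their own pace and stop on an object; the grip force is fixed at half the most. Time passes only in rows, so rows that do not move let the fingers close. It gives the time, the measured TCP pose, the force and the opening at its end, in the units of the state.
- bot.get_obs(): the state, without advancing time (a new reading comes with each control period).
- bot.camera(name): name is "scene" or "side" or "wrist"; returns a dict with "image" (420x560x3 uint8, red, green, blue), "vertical_fov" (degrees; the focal length in pixels is half the picture's height over the tangent of half this angle, whatever the lens; pixels are square), "cx", "cy" (the principal point, pixels), "k1" (the pictures are not rectified: a ray, as slopes to the right and down, at radius r is drawn at 1 + k1 r^2 times it, then the intrinsics apply), "R" (3x3) and "t" (3): a world point X has camera coordinates R X + t; the wrist camera has in their place "tool_from_camera" (4x4, takes a point from camera to tool coordinates, whose origin is the TCP and whose axes are the tool frame's). Camera axes: x right, y down, z forward; pixel columns grow to the right and rows downward; lengths in m; the calibration is good to about 2 mm. A picture is of the moment at which its call begins: read the wrist's pose just before it. There is no depth.
- bot.job_done(): hands the job in, once; it reports no verdict.
The state is a dict: "clock": time; "joint_pos": joint angles; "joint_vel": joint speeds; "tau": joint torques, N m; "eef_pos": TCP position; "tool_rot": TCP orientation; "ft_force": force on the tool from outside, world axes, zero at the start; "ft_torque": the same for the moment, N m; "grip_width": finger opening in m.
Only numpy, scipy, OpenCV 4.12 (cv2) and the standard library are available. Lean on these libraries where they do the work, as an engineer would, in place of code of your own. Each camera call takes 0.05 s, during which the arm holds its last target. There are 200 camera calls.

## Working session

There is one attempt and no reset: what is moved stays moved. The work goes in short steps, Python scripts to look and compute and a tool call to move; the robot and the scene stay as the last step left them, time stands still between calls to the robot, and variables do not carry over. Pictures are saved under pics/ and viewed, about 8 in all and at most 12, crops included, and the job is handed in when it is done.

Besides the shell and the picture viewer there is one more tool, called after ">>>" by a JSON object that holds its "api" and its "payload", one argument or row to a line. drive_tool: Moves the arm, as the interface text tells. Its arguments: {"type":"object","properties":{"rows":{"type":"string"}},"required":["rows"]}

```bash
ls; mkdir -p pics
python3 - <<'E'
from workcell import bot
import cv2,numpy as np
o=bot.get_obs();print(o)
for n in("scene","side"):
    c=bot.camera(n);cv2.imwrite(f"pics/{n}0.png",c["image"][:,:,::-1])
    print({k:v for k,v in c.items() if k!="image"})
c=bot.camera("wrist");cv2.imwrite("pics/wrist0.png",c["image"][:,:,::-1]);print({k:v for k,v in c.items() if k!="image"})
E
```

```text
pics
{'clock': 0.0, 'joint_pos': array([1.20699187e+00, 2.41433057e-01, 3.71933816e-03, 1.33518932e+00,
       1.46895434e-05, 1.57081313e+00]), 'joint_vel': array([ 0.00049697,  0.00010769, -0.00120769,  0.00034902,  0.00074905,
        0.00019226]), 'tau': array([ 5.56815558e-04, -3.72318935e+01,  2.52406472e+01,  1.70063053e-02,
        3.80454094e-05,  7.83766097e-06]), 'eef_pos': array([0.17768753, 0.46668707, 0.23040106]), 'tool_rot': array([ 8.23360938e-01,  5.67517097e-01, -8.71450754e-04,  5.91764951e-04]), 'ft_force': array([ 0.47789313, -0.67242454, -1.35388193]), 'ft_torque': array([-0.031874  ,  0.02255473, -0.01882508]), 'grip_width': 0.08529982394411532}
{'vertical_fov': 43.63982624102308, 'cx': 277.6419900659873, 'cy': 195.68673216674105, 'k1': -0.0012492877117470634, 'R': array([[ 0.41364324,  0.91030752,  0.0154757 ],
       [ 0.57196665, -0.2466013 , -0.7823311 ],
       [-0.70834556,  0.33245755, -0.6226705 ]]), 't': array([-0.22720812, -0.19232114,  1.65909657])}
{'vertical_fov': 48.7162653236017, 'cx': 281.03637305852203, 'cy': 210.75518306795445, 'k1': -0.007472120957904998, 'R': array([[ 0.69924142, -0.71487318,  0.00421612],
       [-0.35943745, -0.35666354, -0.86232003],
       [ 0.6179532 ,  0.60145445, -0.50634612]]), 't': array([-0.32404623,  0.30469332,  1.05101458])}
{'vertical_fov': 68.37190080665994, 'cx': 281.0531290331157, 'cy': 211.28354279034468, 'k1': -0.058952806382093347, 'tool_from_camera': array([[ 9.99999570e-01,  7.41903369e-04, -5.56634071e-04,
        -8.36620263e-05],
       [-5.34733704e-04,  9.51524326e-01,  3.07573033e-01,
        -7.71065073e-02],
       [ 7.57840329e-04, -3.07572603e-01,  9.51524314e-01,
        -1.41296469e-01],
       [ 0.00000000e+00,  0.00000000e+00,  0.00000000e+00,
         1.00000000e+00]])}
```

View pics/scene0.png

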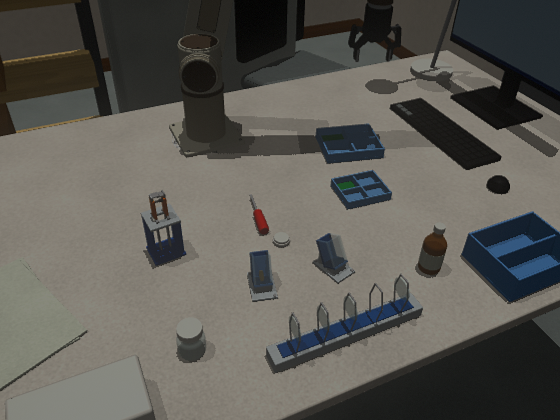

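View pics/side0.png

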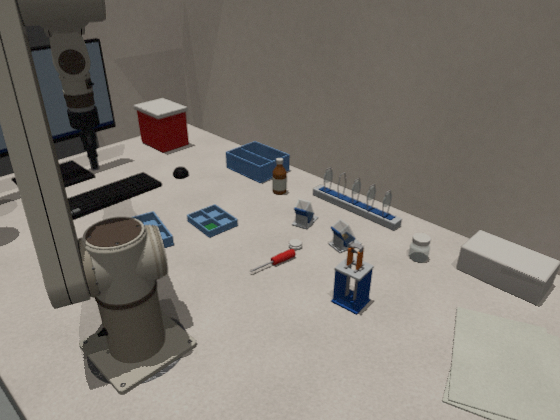

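The scene view shows the tongs at (158,208) in their stand (165,240). There are two wells, at (262,275) and (333,256). The small tray is at (361,188) with its green bay near (347,185), and a larger look-alike is at (350,142). The ring could be in either well, so a crop will decide.

```bash
cat > h.py <<'E'
import numpy as np,cv2
from workcell import bot
from scipy.spatial.transform import Rotation as Ro
def K(c):
    f=210/np.tan(np.radians(c["vertical_fov"])/2)
    return np.array([[f,0,c["cx"]],[0,f,c["cy"]],[0,0,1]])
def pose(c,o=None):
    if "R" in c: return c["R"],c["t"]
    T=np.eye(4);T[:3,:3]=Ro.from_quat(o["tool_rot"]).as_matrix();T[:3,3]=o["eef_pos"]
    W=np.linalg.inv(T@c["tool_from_camera"]);return W[:3,:3],W[:3,3]
def und(c,p): return cv2.undistortPoints(np.array(p,float).reshape(-1,1,2),K(c),np.array([c["k1"],0,0,0,0.]))[:,0]
def ray(c,p,o=None):
    R,t=pose(c,o);u=und(c,p);d=np.c_[u,np.ones(len(u))]@R
    return -R.T@t,d
def plane(c,p,z,o=None):
    C,d=ray(c,p,o);s=(z-C[2])/d[:,2];return C+s[:,None]*d
def proj(c,X,o=None):
    R,t=pose(c,o);return cv2.projectPoints(np.array(X,float).reshape(-1,1,3),cv2.Rodrigues(R)[0],t,K(c),np.array([c["k1"],0,0,0,0.]))[0][:,0]
E
python3 - <<'E'
from h import *
import pickle
C={n:bot.camera(n) for n in("scene","side")};pickle.dump(C,open("c.pkl","wb"))
s=C["scene"]["image"][:,:,::-1];d=C["side"]["image"][:,:,::-1]
z=lambda im,x,y,w,h,k:cv2.convertScaleAbs(cv2.resize(im[y:y+h,x:x+w],None,fx=k,fy=k,interpolation=cv2.INTER_CUBIC),alpha=1.5)
a=z(s,236,222,130,84,6)[:,:]
cv2.imwrite("pics/m1.png",np.vstack([cv2.resize(a,(780,300*504//504+0)) if 0 else z(s,240,226,133,80,6)[:, :798][:480]])[:480])
b1=z(s,130,180,70,90,5.7);b2=z(d,280,190,80,90,5.7) if 0 else z(d,285,190,100,125,4.1)
h=510;cv2.imwrite("pics/m2.png",np.hstack([b1[:h],b2[:h]]))
for n,p,z_ in[("scene",(165,250),.0),("scene",(262,297),0),("scene",(333,272),0),("scene",(361,190),.02),("scene",(347,186),.004)]:print(plane(C[n],p,z_))
E
```

```text
[[ 0.45428927 -0.25254019  0.        ]]
[[ 0.68083199 -0.09727081  0.        ]]
[[0.67804698 0.0813029  0.        ]]
[[0.46057298 0.28716796 0.02      ]]
[[0.41261632 0.2734312  0.004     ]]
```

View pics/m1.png

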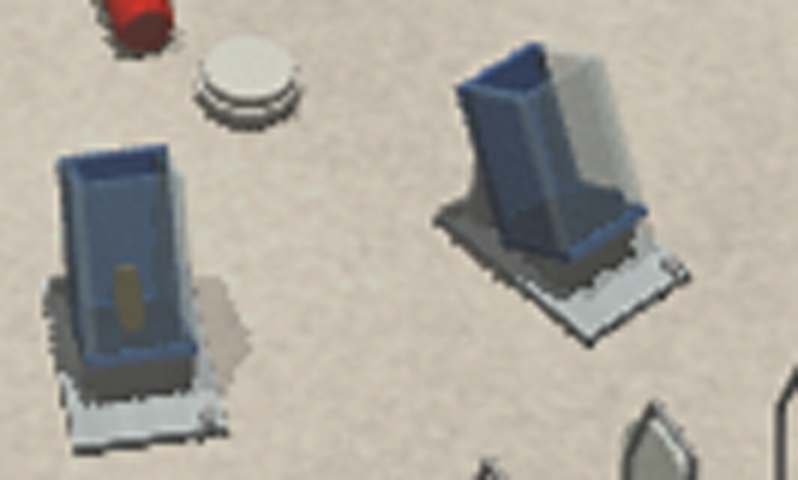

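View pics/m2.png

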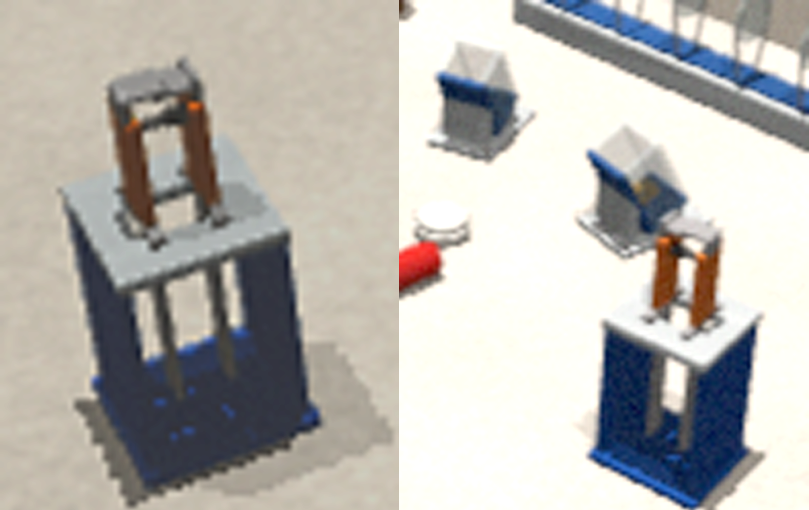

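The ring is the brass patch at scene (262,275), so the left-hand well is the one wanted. The well at (333,256) is empty. The candidates:
- **Tongs:** only the orange-handled ones at (158,208).
- **Tray:** the smaller one at (361,188), with the green bay at (347,185). The bigger ones at (350,142) and (520,255) are look-alikes.

The tool can only yaw, so the tongs will have to pivot in the grip to reach 28°, guided by the well's lip. Next come coarse positions.

Run:
```python
from h import *
import pickle
C=pickle.load(open("c.pkl","rb"));s=C["scene"];d=C["side"]
A=lambda L,o,k:np.array(L)/k+np.array(o)
p=plane(s,A([(62,190),(122,290),(290,237),(228,135)],(130,180),5.7),.11);print("plate scene",p.round(4),p.mean(0))
print(np.linalg.norm(np.diff(p,axis=0),axis=1))
q=plane(d,A([(203,320),(303,367),(363,315)],(285,190),4.1),.11);print("plate side",q.round(4),(q[0]+q[2])/2)
w=plane(s,A([(75,450),(227,433)],(240,226),6),.004);print("well far foot edge",w)
v=w[1]-w[0];print(np.linalg.norm(v),np.degrees(np.arctan2(-v[0],v[1])))
m=plane(s,A([(62,158),(165,147)],(240,226),6),.068);print("low lip outer?",m)
for n,c in C.items():
    h=cv2.cvtColor(c["image"],cv2.COLOR_RGB2HSV);g=cv2.inRange(h,(45,90,30),(80,255,255))
    k,l,st,ce=cv2.connectedComponentsWithStats(g);i=[j for j in range(1,k) if st[j,4]>15]
    for j in i: print(n,st[j],plane(c,ce[j],.004))
```

```text
plate scene [[ 0.432  -0.289   0.11  ]
 [ 0.4994 -0.2815  0.11  ]
 [ 0.4952 -0.2142  0.11  ]
 [ 0.4245 -0.2195  0.11  ]] [ 0.46279317 -0.25105878  0.11      ]
[0.06786294 0.06748599 0.07094268]
plate side [[ 0.4197 -0.2229  0.11  ]
 [ 0.4255 -0.2909  0.11  ]
 [ 0.4902 -0.2873  0.11  ]] [ 0.45495502 -0.25506139  0.11      ]
well far foot edge [[ 0.6860122  -0.12171355  0.004     ]
 [ 0.70077649 -0.06844969  0.004     ]]
0.05527225562718522 -15.492925677246628
low lip outer? [[ 0.6071321  -0.09353748  0.068     ]
 [ 0.6169767  -0.05657474  0.068     ]]
scene [337 181  18   9  96] [[0.40605336 0.27252286 0.004     ]]
side [204 223  13   7  55] [[0.42638719 0.27958827 0.004     ]]
```

>>> {"api": "drive_tool", "payload": {
  "rows": "85 0 0 -20 -0.15;85 0 0 -20 -0.15;85 0 0 -20 -0.15;85 -44 14 0 0;85 -44 14 0 0;85 -44 14 0 0;85 -44 14 0 0;85 -44 14 0 0;85 -44 14 0 0;85 -44 14 0 0;85 -44 14 0 0;85 -44 14 0 0"
}}

```text
clock: 1.45
eef_pos: [0.3378, 0.0818, 0.2915]
tool_rot: [0.676, 0.737, 0.0, 0.0]
ft_force: [1.4, -0.1, 0.5]
grip_width: 0.0852
```

>>> {"api": "drive_tool", "payload": {
  "rows": "85 -43 11 0 0;85 -43 11 0 0;85 -43 11 0 0;85 -43 11 0 0;85 -43 11 0 0;85 -43 11 0 0;85 -43 11 0 0;85 -43 11 0 0;85 0 0 0 0;85 0 0 0 0"
}}

```text
clock: 2.45
eef_pos: [0.4545, -0.2522, 0.2903]
tool_rot: [0.677, 0.736, -0.0, -0.001]
ft_force: [-0.0, -1.3, -0.5]
grip_width: 0.0851
```

Run:
```python
from h import *
import pickle
o=bot.get_obs();c=bot.camera("wrist");pickle.dump((o,c),open("w1.pkl","wb"))
print(o["eef_pos"],o["joint_pos"])
cv2.imwrite("pics/w1.png",cv2.convertScaleAbs(c["image"][:,:,::-1],alpha=1.4))
```

```text
[ 0.45447882 -0.25216902  0.29029744] [-5.06734160e-01  2.66220633e-01  1.91026910e-01  1.49788836e+00
  2.95473886e-04 -5.90984953e-01]
```

View pics/w1.png

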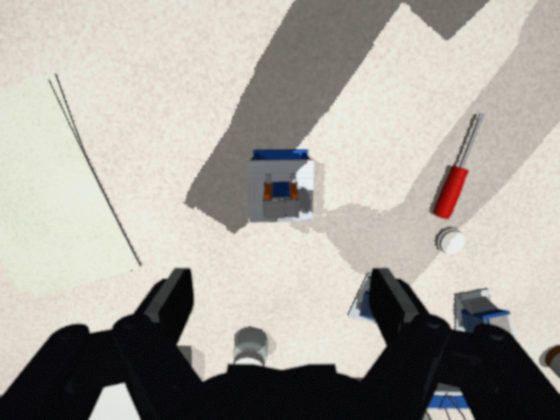

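The wrist view shows the stand's plate spanning about (248,160) to (313,221). The two orange handles are at (267,190) and (294,188). The stand is where I expected it.

Run:
```python
from h import *
import pickle
o,c=pickle.load(open("w1.pkl","rb"))
h=cv2.cvtColor(c["image"],cv2.COLOR_RGB2HSV);g=cv2.inRange(h,(3,150,60),(18,255,255))[150:230,240:325]
k,l,st,ce=cv2.connectedComponentsWithStats(g)
for j in range(1,k):
  if st[j,4]>8:
    b=st[j];P=ce[j]+[240,150];print(b,P,plane(c,P,.155,o))
im=c["image"][150:230,240:325][:,:,::-1]
big=cv2.resize(im,None,fx=9,fy=7.2 and 7.2,interpolation=cv2.INTER_CUBIC);cv2.imwrite("pics/w1c.png",big)
# plate: bright low-saturation
m=((h[...,1]<40)&(h[...,2]>60))
p=plane(c,[(248,160),(313,160),(313.5,220),(249,221.5)],.11,o);print(p.round(4),p.mean(0),np.linalg.norm(np.diff(p,axis=0),axis=1))
```

```text
[51 34  7 15 53] [294.         192.77358491] [[ 0.44737079 -0.24156326  0.155     ]]
[24 39  6 11 39] [266.56410256 195.17948718] [[ 0.45179943 -0.26662277  0.155     ]]
[[ 0.4277 -0.2897  0.11  ]
 [ 0.422  -0.2223  0.11  ]
 [ 0.4877 -0.2142  0.11  ]
 [ 0.4954 -0.285   0.11  ]] [ 0.4582201  -0.25280362  0.11      ] [0.06759418 0.0661636  0.07126169]
```

View pics/w1c.png

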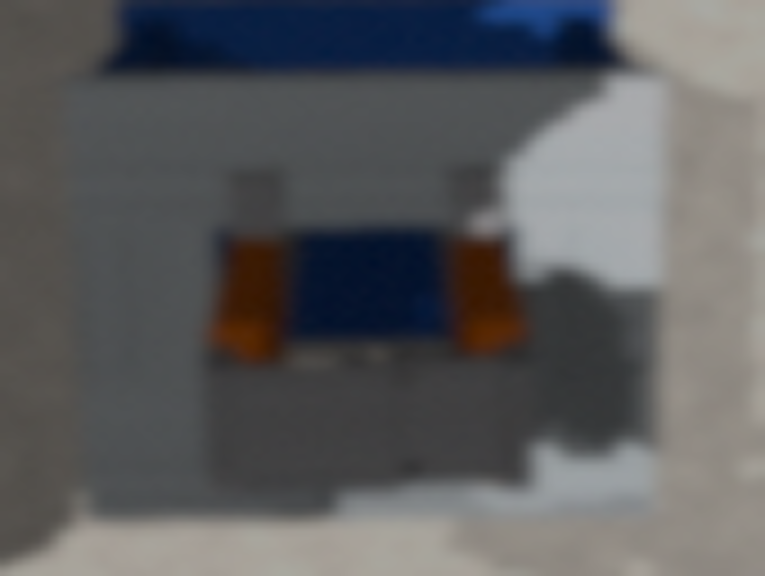

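Run:
```python
from h import *
import pickle
o,c=pickle.load(open("w1.pkl","rb"))
for z,P in((.11,[(248.7,160.4),(313.9,160.4),(312.8,221.5),(250.2,221.5)]),(.174,[(263.5,200.2),(298.9,200),(298.2,216.9),(264,216.8)])):
  p=plane(c,P,z,o);print(p.round(4),p.mean(0),np.linalg.norm(np.roll(p,-1,0)-p,axis=1))
  T=Ro.from_quat(o["tool_rot"]).as_matrix();print("in tool",(T.T@(p.mean(0)-o["eef_pos"])).round(4))
```

```text
[[ 0.4281 -0.2889  0.11  ]
 [ 0.4224 -0.2214  0.11  ]
 [ 0.4895 -0.2147  0.11  ]
 [ 0.4953 -0.2837  0.11  ]] [ 0.4588168  -0.25218178  0.11      ] [0.06782768 0.06746192 0.06919452 0.06744979]
in tool [-0.0007  0.0046  0.1803]
[[ 0.4514 -0.2685  0.174 ]
 [ 0.4487 -0.2379  0.174 ]
 [ 0.4641 -0.237   0.174 ]
 [ 0.4665 -0.267   0.174 ]] [ 0.45767022 -0.25259888  0.174     ] [0.03064515 0.01545678 0.03012164 0.01518043]
in tool [-0.0009  0.0033  0.1163]
```

>>> {"api": "drive_tool", "payload": {
  "rows": "85 -1 4 40 0;85 0 0 40 0;85 0 0 40 0;85 0 0 32 0;60 0 0 20 0;45 0 0 0 0;36 0 0 0 0;36 0 0 0 0"
}}

```text
clock: 3.3
eef_pos: [0.4601, -0.2522, 0.1214]
tool_rot: [0.676, 0.737, 0.0, 0.002]
ft_force: [0.7, -0.2, 0.3]
grip_width: 0.036
```

>>> {"api": "drive_tool", "payload": {
  "rows": "33 0 0 0 0;31 0 0 2 0;29 0 0 0 0;28 0 0 0 0;28 0 0 0 0"
}}

```text
clock: 3.8
eef_pos: [0.4607, -0.2527, 0.1202]
tool_rot: [0.676, 0.737, 0.001, 0.002]
ft_force: [-0.8, 1.9, 8.2]
grip_width: 0.0281
```

>>> {"api": "drive_tool", "payload": {
  "rows": "28 0 0 -6 0;28 0 0 -12 0;28 0 0 -20 0;28 0 0 -25 0;28 0 0 -30 0;28 0 0 -30 0;28 0 0 -20 0;28 0 0 0 0;28 0 0 0 0"
}}

```text
clock: 4.7
eef_pos: [0.4589, -0.2523, 0.2604]
tool_rot: [0.676, 0.737, 0.0, 0.0]
ft_force: [0.9, 0.5, -1.1]
grip_width: 0.028
```

Run:
```python
from h import *
import pickle
o=bot.get_obs();c=bot.camera("wrist");s=bot.camera("scene");d=bot.camera("side");pickle.dump((o,c,s,d),open("w2.pkl","wb"))
print(o["eef_pos"],o["ft_force"])
z=lambda im,x,y,w,h,k:cv2.convertScaleAbs(cv2.resize(im[y:y+h,x:x+w,::-1],None,fx=k,fy=k,interpolation=cv2.INTER_CUBIC),alpha=1.4)
cv2.imwrite("pics/w2.png",np.hstack([z(c["image"],150,120,260,300,1.8)[:540],z(d["image"],300,170,110,180,3)[:540]]))
```

```text
[ 0.45891275 -0.25228999  0.26044122] [ 0.86933611  0.52275493 -1.06927127]
```

View pics/w2.png

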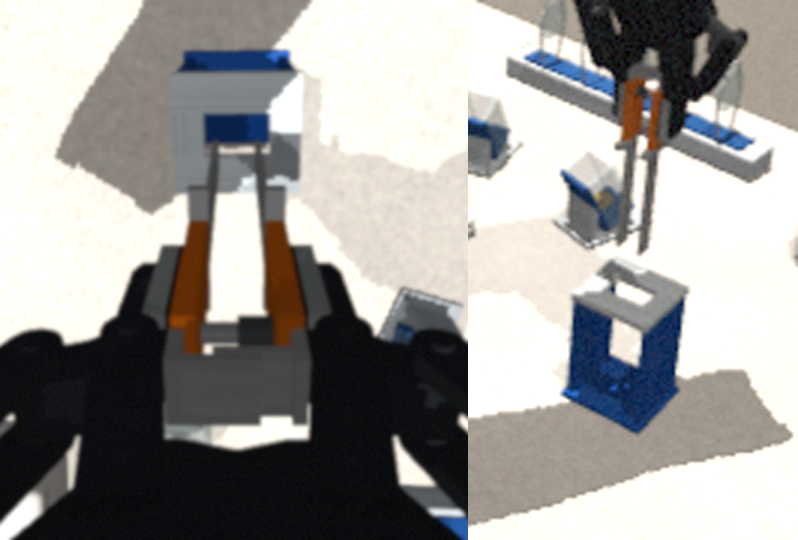

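The tongs are out and hanging upright in the grip. The tips end at about (282,203) in the wrist view, and the empty slot is at crop (237,130). Now to the well.

>>> {"api": "drive_tool", "payload": {
  "rows": "28 26 34 -6 0;28 26 34 -6 0;28 26 34 -6 0;28 26 34 -6 0;28 26 34 0 0;28 26 34 0 0;28 0 0 0 0.12;28 0 0 0 0.12;28 0 0 0 0.12;28 0 0 0 0;28 0 0 0 0"
}}

```text
clock: 5.95
eef_pos: [0.6483, -0.0792, 0.2831]
tool_rot: [0.796, 0.605, -0.001, -0.001]
ft_force: [0.2, -0.9, -1.3]
grip_width: 0.0286
```

Run:
```python
from h import *
import pickle
o=bot.get_obs();c=bot.camera("wrist");pickle.dump((o,c),open("w3.pkl","wb"))
print(o["eef_pos"],o["tool_rot"])
x0,y0=np.clip(proj(c,[.65,-.08,.03],o)[0].astype(int)-[70,60],0,None);print(x0,y0)
cv2.imwrite("pics/w3.png",cv2.convertScaleAbs(cv2.resize(c["image"][y0:y0+120,x0:x0+150,::-1],None,fx=5,fy=5,interpolation=cv2.INTER_CUBIC),alpha=1.3))
```

```text
[ 0.64833966 -0.07921499  0.28305046] [ 7.96253728e-01  6.04961776e-01 -8.17769207e-04 -7.62728126e-04]
211 116
```

View pics/w3.png

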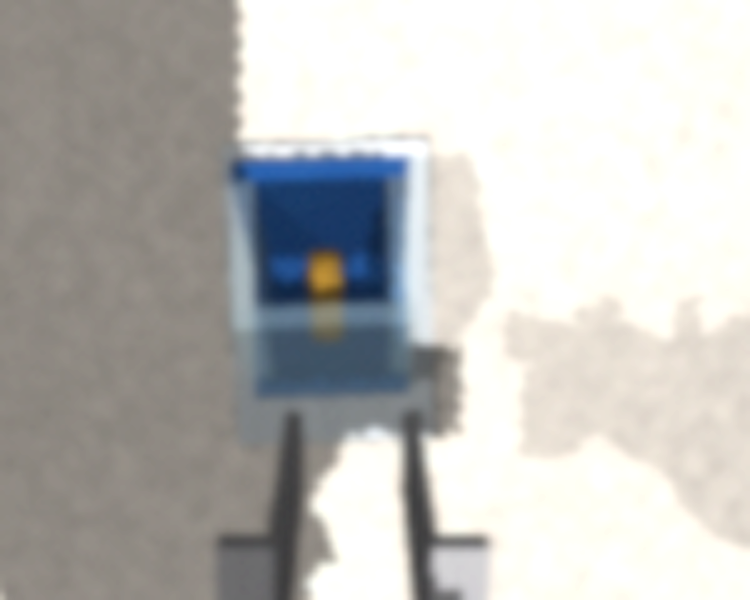

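The brass ring shows clearly at crop (325,272), standing in the blue pocket. The robot-side lip is at rows 158–181 and the far lip at rows 303–326. The tongs tips end at (293,413) and (411,413).

Run:
```python
from h import *
import pickle
o,c=pickle.load(open("w3.pkl","rb"))
T=Ro.from_quat(o["tool_rot"]).as_matrix()
f=lambda P,z:plane(c,np.array(P)/5+[211,116],z,o)
W={}
for n,z,P in[("lo_in",.068,[(255,181),(390,181)]),("lo_out",.0656,[(235,158),(408,157)]),("hi_in",.082,[(258,303),(392,300)]),("hi_out",.0844,[(235,327),(410,325)]),("ringtop",.040,[(325,255)]),("ring",.035,[(325,272)]),("foot",.004,[(240,148),(425,138)]),("footfar",.004,[(243,440)]),("tips",.178,[(293,413),(411,413)])]:
  p=f(P,z);W[n]=p;t=(p-o["eef_pos"])@T
  print(n,p.round(4).tolist(),"tool",(t*1000).round(1).tolist(), "len",np.linalg.norm(p[-1]-p[0]).round(4))
print("tool x ang",np.degrees(np.arctan2(T[1,0],T[0,0])))
```

```text
lo_in [[0.6102, -0.0918, 0.068], [0.6184, -0.0621, 0.068]] tool [[-22.3, -32.9, 215.1], [8.6, -32.9, 215.1]] len 0.0309
lo_out [[0.6041, -0.095, 0.0656], [0.6145, -0.0567, 0.0656]] tool [[-26.9, -37.9, 217.5], [12.7, -38.1, 217.5]] len 0.0397
hi_in [[0.635, -0.0976, 0.082], [0.6424, -0.0684, 0.082]] tool [[-21.2, -7.4, 201.1], [8.9, -8.1, 201.1]] len 0.0301
hi_out [[0.6385, -0.1039, 0.0844], [0.6485, -0.0659, 0.0844]] tool [[-26.3, -2.5, 198.7], [12.9, -2.9, 198.7]] len 0.0392
ringtop [[0.6353, -0.0828, 0.04]] tool [[-6.8, -11.1, 243.1]] len 0.0
ring [[0.6403, -0.0843, 0.035]] tool [[-6.9, -5.9, 248.1]] len 0.0
foot [[0.6071, -0.0991, 0.004], [0.6178, -0.0506, 0.004]] tool [[-30.1, -33.8, 279.1], [19.4, -36.5, 279.1]] len 0.0497
footfar [[0.6855, -0.1218, 0.004]] tool [[-30.9, 47.9, 279.0]] len 0.0
tips [[0.6373, -0.0864, 0.178], [0.6425, -0.0676, 0.178]] tool [[-9.9, -8.5, 105.1], [9.6, -8.5, 105.1]] len 0.0195
tool x ang 74.45226103729595
```

Measured sizes match the description: mouth 30 × 26.5 mm and tips on the TCP axis 105 mm below it. The well's yaw is within about 0.5° of the tool's. I'll centre on the mouth and lower the tips just inside it.

>>> {"api": "drive_tool", "payload": {
  "rows": "28 -7 -21 0 0;28 0 0 30 0;28 0 0 35 0;28 0 0 30 0;28 0 0 15 0;28 0 0 6 0;28 0 0 0 0;28 0 0 0 0"
}}

```text
clock: 6.8
eef_pos: [0.6272, -0.0804, 0.1695]
tool_rot: [0.797, 0.604, 0.001, 0.001]
ft_force: [-0.0, 0.2, -0.6]
grip_width: 0.0283
```

Run:
```python
from h import *
import pickle
o=bot.get_obs();c=bot.camera("wrist")
print(o["eef_pos"],o["tool_rot"],o["ft_force"])
cv2.imwrite("pics/w4.png",cv2.convertScaleAbs(cv2.resize(c["image"][110:230,211:361,::-1],None,fx=4,fy=4,interpolation=cv2.INTER_CUBIC),alpha=1.3))
```

```text
[ 0.62717632 -0.08042097  0.16948646] [7.96872440e-01 6.04146975e-01 6.32532082e-04 5.88676342e-04] [-0.0302203   0.18692915 -0.58711265]
```

View pics/w4.png

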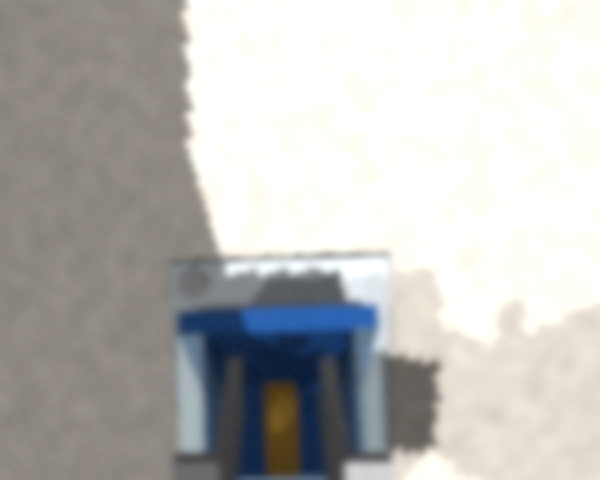

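The blades are in the mouth, straddling the ring and centred on it: blades at x=232 and 330, ring at 282. Next I swing the grip back in an arc about the robot-side lip to pivot the tongs.

>>> {"api": "drive_tool", "payload": {
  "rows": "28 0 -6 3.5 0;28 0 -8 0 0;28 0 -8 0 0;28 0 0 0 0"
}}

```text
clock: 7.25
eef_pos: [0.6041, -0.0739, 0.1653]
tool_rot: [0.797, 0.604, -0.0, -0.0]
ft_force: [-0.7, 0.7, -0.9]
grip_width: 0.0285
```

>>> {"api": "drive_tool", "payload": {
  "rows": "28 0 -8 1 0;28 0 -8 1.5 0;28 0 -8 2 0;28 0 -8 2.5 0;28 0 -6 2.5 0;28 0 -3 1.5 0;28 0 0 0 0;28 0 0 0 0"
}}

```text
clock: 8.05
eef_pos: [0.5656, -0.0632, 0.1535]
tool_rot: [0.797, 0.604, -0.0, -0.0]
ft_force: [-0.1, 0.0, -1.3]
grip_width: 0.0283
```

Run:
```python
from h import *
import pickle
o=bot.get_obs();s=bot.camera("scene");d=bot.camera("side");c=bot.camera("wrist")
print(o["eef_pos"],o["ft_force"])
z=lambda im,x,y,w,h,k:cv2.convertScaleAbs(cv2.resize(im[y:y+h,x:x+w,::-1],None,fx=k,fy=k,interpolation=cv2.INTER_CUBIC),alpha=1.5)
cv2.imwrite("pics/w5.png",np.hstack([z(s["image"],205,185,100,125,4),z(d["image"],300,150,90,125,4)]))
```

```text
[ 0.56563516 -0.06318943  0.15354455] [-0.08741139  0.00790342 -1.34735481]
```

View pics/w5.png

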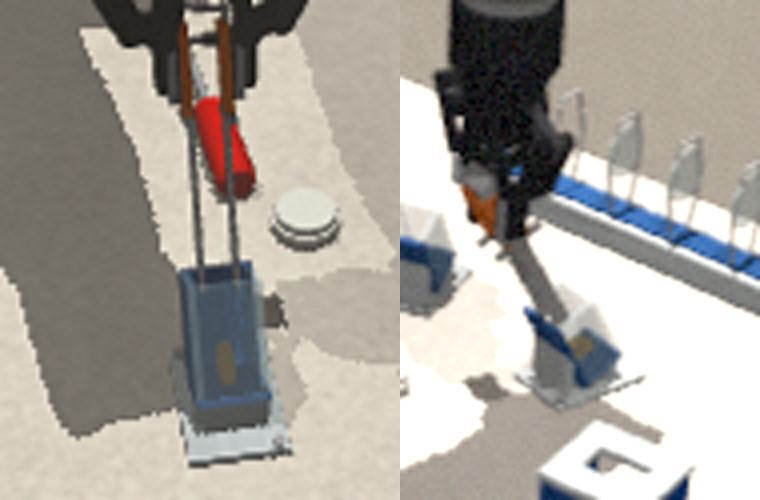

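The tongs now lie parallel to the pocket in both views, with the tips just inside the mouth. The ring is visible below them. Next I slide in along the axis.

>>> {"api": "drive_tool", "payload": {
  "rows": "28 0 4.5 4 0;28 0 4.5 5 0;28 0 3.5 5 0;28 0 3 5 0;28 0 3 5 0;28 0 2.5 4 0;28 0 0 0 0;28 0 0 0 0"
}}

```text
clock: 9.0
eef_pos: [0.5861, -0.0689, 0.1256]
tool_rot: [0.797, 0.604, -0.0, -0.0]
ft_force: [0.1, -0.5, -0.6]
grip_width: 0.0282
```

Run:
```python
from h import *
o=bot.get_obs();s=bot.camera("scene");d=bot.camera("side")
print(o["eef_pos"],o["ft_force"])
z=lambda im,x,y,w,h,k:cv2.convertScaleAbs(cv2.resize(im[y:y+h,x:x+w,::-1],None,fx=k,fy=k,interpolation=cv2.INTER_CUBIC),alpha=1.5)
cv2.imwrite("pics/w6.png",np.hstack([z(s["image"],235,240,60,80,6),z(d["image"],315,190,55,80,6)]))
```

```text
[ 0.58605351 -0.06891475  0.12564671] [ 0.09071419 -0.51981134 -0.61192235]
```

View pics/w6.png

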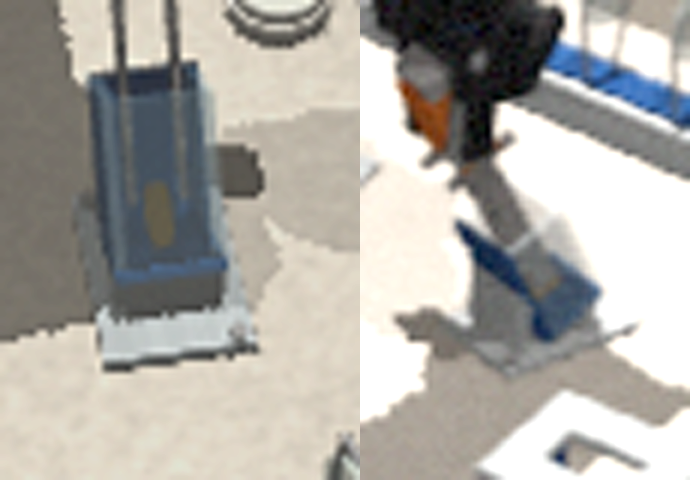

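The tips straddle the ring's upper third, with one blade on each side and no contact force. I have about 10 mm more to slide before closing.

>>> {"api": "drive_tool", "payload": {
  "rows": "28 0 3 4 0;28 0 2 3 0;28 0 1 2 0;28 0 0 0 0;28 0 0 0 0"
}}

```text
clock: 9.6
eef_pos: [0.5919, -0.0705, 0.1167]
tool_rot: [0.797, 0.604, -0.0, -0.0]
ft_force: [0.1, 0.6, -0.7]
grip_width: 0.0281
```

>>> {"api": "drive_tool", "payload": {
  "rows": "26 0 0 -0.3 0;24 0 0 -0.3 0;22 0 0 -0.3 0;20 0 0 -0.3 0;18 0 0 0 0;16 0 0 0 0;16 0 0 0 0;16 0 0 0 0"
}}

```text
clock: 10.4
eef_pos: [0.592, -0.0705, 0.1182]
tool_rot: [0.797, 0.604, 0.0, 0.0]
ft_force: [-0.6, 0.4, 1.0]
grip_width: 0.0166
```

>>> {"api": "drive_tool", "payload": {
  "rows": "10 0 0 0 0;10 0 0 0 0;10 0 0 0 0"
}}

```text
clock: 10.7
eef_pos: [0.592, -0.0704, 0.1183]
tool_rot: [0.797, 0.604, 0.0, 0.0]
ft_force: [-1.3, 1.0, 2.2]
grip_width: 0.0128
```

Run:
```python
from h import *
import pickle
C=pickle.load(open("c.pkl","rb"))
s=bot.camera("scene");d=bot.camera("side");pickle.dump((s,d),open("c7.pkl","wb"))
for n,a,b,(x,y,w,h) in(("scene",C["scene"],s,(248,245,35,50)),("side",C["side"],d,(328,215,32,35))):
  for t,c in(("old",a),("new",b)):
    i=c["image"][y:y+h,x:x+w].astype(int);m=((i[...,0]-i[...,2])>15)&(i[...,1]-i[...,2]>8)
    m8=m.astype(np.uint8);k,l,st,ce=cv2.connectedComponentsWithStats(m8)
    print(n,t,[(st[j].tolist(),ce[j].round(1).tolist()) for j in range(1,k) if st[j,4]>5])
z=lambda im,x,y,w,h,k:cv2.convertScaleAbs(cv2.resize(im[y:y+h,x:x+w,::-1],None,fx=k,fy=k,interpolation=cv2.INTER_CUBIC),alpha=1.6)
cv2.imwrite("pics/w7.png",np.hstack([z(s["image"],235,215,60,85,7),z(d["image"],315,185,50,85,7)]))
```

```text
scene old [([3, 0, 5, 3, 9], [5.0, 0.8]), ([10, 0, 11, 6, 23], [16.0, 3.0]), ([21, 0, 14, 15, 63], [28.1, 6.9]), ([0, 4, 6, 3, 10], [2.0, 5.2]), ([0, 8, 2, 8, 9], [0.3, 11.6]), ([24, 15, 9, 4, 13], [28.0, 16.2]), ([0, 21, 2, 6, 10], [0.5, 23.1]), ([32, 24, 3, 5, 7], [33.1, 26.3]), ([31, 31, 4, 2, 6], [32.2, 31.5]), ([0, 41, 3, 9, 13], [0.5, 45.6]), ([30, 44, 5, 6, 15], [31.4, 46.5])]
scene new [([0, 0, 8, 7, 35], [2.7, 2.3]), ([14, 0, 21, 20, 202], [26.0, 7.4]), ([13, 30, 2, 6, 9], [13.6, 32.4]), ([29, 35, 6, 15, 50], [32.3, 43.9])]
side old [([0, 0, 32, 27, 356], [16.8, 8.7]), ([14, 19, 6, 4, 15], [16.2, 20.3]), ([0, 30, 6, 5, 16], [1.9, 32.9]), ([20, 32, 11, 3, 21], [23.6, 33.2])]
side new [([12, 0, 20, 26, 227], [25.1, 8.7]), ([0, 7, 7, 19, 56], [1.5, 16.5])]
```

Run:
```python
import pickle,numpy as np
s,d=pickle.load(open("c7.pkl","rb"));C=pickle.load(open("c.pkl","rb"))
for t,c in(("old",C["scene"]),("new",s)):
  i=c["image"].astype(int);print(t,"R-B / V, rows 262.., cols 252..272")
  for y in range(260,288,2): print(y,' '.join(f"{i[y,x,0]-i[y,x,2]:4d}" for x in range(252,274)),'|',' '.join(f"{i[y,x].sum()//3:3d}" for x in range(252,274)))
```

```text
old R-B / V, rows 262.., cols 252..272
260  -16  -16  -17  -23  -23  -22  -22  -22  -21  -22  -22  -21  -23  -17  -12  -10  -13   -2    0   15   15   13 |  66  69  59  59  60  60  60  59  60  59  60  60  60  55  55  55  67  99 102 128 130 131
262  -15  -17  -18  -20  -22  -22  -22  -22  -23  -22  -23  -22  -23  -15  -14  -11  -16   -2    0   13   16   15 |  65  68  60  57  60  60  59  59  60  59  60  60  60  54  55  55  59  97 102 123 128 127
264  -16  -17  -18  -19  -20  -23  -21  -23  -22  -22  -23  -23  -23  -22  -16  -10  -15   -4   -2   13   15   12 |  62  69  64  58  58  59  59  59  58  59  58  59  59  60  55  54  57  89  99 123 129 131
266  -16  -16  -17  -19  -19  -20  -22  -23  -23  -22  -23  -22  -23  -24  -15  -10  -14   -6   -2    8   14   13 |  57  67  63  58  58  58  58  59  60  60  60  59  59  60  54  56  55  88  98 117 131 131
268  -16  -17  -17  -19  -19  -20  -20  -22  -23  -22  -22  -23  -22  -14  -14  -11  -10   -9   -1    8   15   15 |  53  67  65  59  58  57  57  60  59  59  59  59  59  55  54  55  53  80  98 114 127 130
270  -11  -15  -17  -19  -20  -20  -21   
[... 3989 characters left out ...]
  47  50  67  65  54  53  53  53  57  58  59  57  53  54  55  56  56  53  74  88 107 122
282   -7  -15  -12  -12  -16  -16  -17  -17  -14  -13  -12  -13  -12  -14  -15  -15  -15  -14  -12  -14  -16   -4 |  55  50  66  69  57  56  56  56  55  54  54  54  52  54  55  55  54  54  61  61  90 114
284    2   -8  -17  -11  -13  -14  -14  -13  -18  -18  -18  -16  -31  -29  -28  -27  -29  -29  -30  -31  -31   -4 |  71  48  69  67  58  54  54  54  57  57  57  57  66  65  64  62  65  65  64  63  59 111
286    0    0  -20  -29  -31  -19  -27  -24  -17  -14  -17  -11   -5   -3   -1   -2   -1    0    1   -1    1   -2 |  71  62  57  63  65  58  64  63  61  59  60  59  58  58  57  57  56  56  56  53  81 113
```

Run:
```python
from h import *
import pickle
o=bot.get_obs();pickle.dump((o,bot.camera("wrist"),bot.camera("scene"),bot.camera("side")),open("closed.pkl","wb"));print(o["grip_width"],o["eef_pos"],o["ft_force"],o["ft_torque"])
```

```text
0.012474684198544257 [ 0.59203233 -0.07040008  0.11822432] [-1.91795876  0.66886768  3.14042267] [ 0.20762496  0.18836276 -0.01323134]
```

>>> {"api": "drive_tool", "payload": {
  "rows": "16 0 0 0 0;20 0 0 0.4 0;24 0 0 0.4 0;28 0 0 0.4 0;28 0 0 0 0;28 0 0 0 0"
}}

```text
clock: 11.55
eef_pos: [0.5919, -0.0706, 0.1165]
tool_rot: [0.797, 0.604, -0.0, -0.0]
ft_force: [-0.7, 0.3, -0.8]
grip_width: 0.0279
```

Run:
```python
from h import *
import pickle
o=bot.get_obs();N=(o,bot.camera("wrist"),bot.camera("scene"),bot.camera("side"));pickle.dump(N,open("open.pkl","wb"))
L=pickle.load(open("closed.pkl","rb"));print(o["eef_pos"])
z=lambda im,x,y,w,h,k:cv2.convertScaleAbs(cv2.resize(im[y:y+h,x:x+w,::-1],None,fx=k,fy=k,interpolation=cv2.INTER_CUBIC),alpha=1.7)
row=lambda t:np.hstack([z(t[2]["image"],240,235,45,50,6),z(t[3]["image"],318,200,42,50,6),z(t[1]["image"],210,150,130,150,2)])
cv2.imwrite("pics/w8.png",np.vstack([row(L),row(N)]));print(row(L).shape)
```

```text
[ 0.59187359 -0.07059965  0.11654709]
(300, 782, 3)
```

View pics/w8.png

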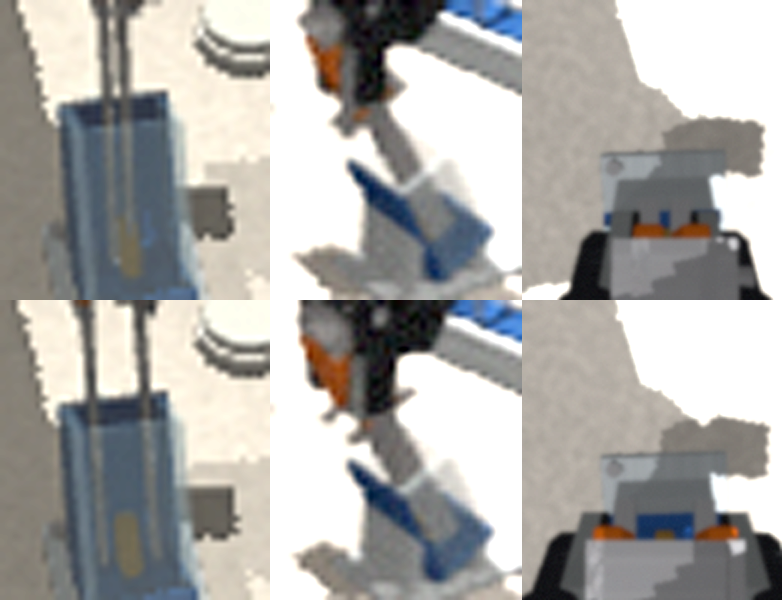

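The closed row (top) shows the blades nearly together with the +y blade vanishing at the ring, so the ring was not pinched. The open row (bottom) shows the blades straddling the ring again, and it has not moved (scene column 261). That was my twelfth picture, so from here I check by numbers. First I compare the predicted blade and ring pixels with the measured ones.

Run:
```python
from h import *
import pickle
o,w,s,d=pickle.load(open("open.pkl","rb"));oc,wc,sc,dc=pickle.load(open("closed.pkl","rb"))
o3,c3=pickle.load(open("w3.pkl","rb"));T=Ro.from_quat(o3["tool_rot"]).as_matrix()
# well frame from w3: origin tool (-6.8,+6)
og=o3["eef_pos"]+T@[-.0068,.006,0];ex=np.r_[T[:2,1],0];ey=np.r_[T[:2,0],0];ez=np.array([0,0,1.]);og[2]=0
np.save("well.npy",np.c_[og,ex,ey]);print("origin",og)
a=-np.sin(np.radians(28))*ex+np.cos(np.radians(28))*ez;n=np.cos(np.radians(28))*ex+np.sin(np.radians(28))*ez
F=og+.026*ez;rc=F+.004*a-.003*n
g=o["eef_pos"]+[0,0,.018];r=g-F;print("grip a,n,y:",(1000*np.array([r@a,r@n,r@ey])).round(1))
for nm,c in(("scene",s),("side",d)):
  print(nm,"ring c",proj(c,rc)[0].round(1),"top(a)",proj(c,rc+.012*a)[0].round(1),"far",proj(c,rc+.012*n)[0].round(1))
  for sy in(-1,1):
    print(" blade",sy,[proj(c,F+h*a+q*n+sy*.0095*ey)[0].round(1).tolist() for h,q in((.003,-.012),(.003,.002),(.03,-.012),(.03,.002))])
  print(" mouth corners",[proj(c,F+.056*a+q*n+y*ey)[0].round(1).tolist() for q in(-.015,.015) for y in(-.0155,.0155)])
for t,c in(("open",d),("closed",dc)):
  i=c["image"].astype(int);print(t,"cols 328..356")
  for y in range(216,248,2):print(y,' '.join(f"{i[y,x,0]-i[y,x,2]:4d}" for x in range(328,356)))
```

```text
origin [ 0.65229741 -0.0873744   0.        ]
grip a,n,y: [125.3  -4.4  -0. ]
scene ring c [260.7 276.4] top(a) [260.4 271.2] far [261.4 278.2]
 blade -1 [[256.1, 275.9], [256.7, 278.0], [255.2, 264.3], [255.9, 266.2]]
 blade 1 [[264.6, 275.0], [265.3, 277.1], [263.8, 263.4], [264.5, 265.3]]
 mouth corners [[251.6, 252.8], [265.6, 251.4], [252.9, 256.8], [267.3, 255.4]]
side ring c [344.9 237. ] top(a) [343.6 234.5] far [347.9 234.4]
 blade -1 [[344.7, 240.6], [348.2, 237.6], [341.8, 235.1], [345.3, 232.1]]
 blade 1 [[340.8, 237.5], [344.3, 234.6], [337.9, 232.0], [341.5, 229.0]]
 mouth corners [[339.4, 231.3], [333.1, 226.3], [347.1, 224.7], [340.7, 219.8]]
open cols 328..356
216   42   76   55   12    4    7    0    2   -3   -2   14   15    8   13   17   18   17   16   18   15   17   18   17   17   17   17   17   16
218    8   11   10    3    1    2    0   -4    3    3    8   12   13   16   16   16   18   17   17   17   17   16   18   17   17   18   16   16
220   13   16   16   15   14   24   30   12    4    3    3    4    7    8   10   15   17   17   17   17   17   16   17   16   1
[... 3513 characters left out ...]
  18   13    9    1    2    1    1   -2    0  -12  -31  -39   -6    3   -2   -5  -14  -22  -25  -24  -26  -26  -29  -28    6
240   17   16   18   18   14    7    3    0    0    0    3    3    0    1   -7  -22  -17  -18  -23  -21  -23  -26  -25  -31  -27  -16   -3    0
242   12    5    4    7    4    0    0   -1    1    1    1   -1    1   -1    0  -15  -37  -28  -25  -24  -23  -26  -28  -26   -7   -1    1    1
244    7    2   -2    1    0    3    0    1    0   -1    1    0    0    2    0   -9  -33  -34  -27  -24  -23  -17   -8   -1    2    2   -2    0
246   10    9    8    3    0    0    1    1    0   -2    2    2    1    0    0   -3   -8  -24  -26  -16   -2    1    0   -1    1    0    2    4
```

Predictions match the pictures to 1–2 px, so the blades do overlap the ring. At full command (10 mm) the closed blades were buried in the ring by contact softness, not past it. I'll squeeze less hard and draw out slowly along the axis.

>>> {"api": "drive_tool", "payload": {
  "rows": "26 0 0 0.3 0;24 0 0 0 0;22 0 0 0 0;20 0 0 0 0;18.5 0 0 0 0;17.5 0 0 0 0;17.5 0 0 0 0;17.5 0 -1 -2 0;17.5 0 -1 -2 0;17.5 0 -1 -2 0;17.5 0 0 0 0"
}}

```text
clock: 12.8
eef_pos: [0.5891, -0.0698, 0.1229]
tool_rot: [0.797, 0.604, 0.0, 0.0]
ft_force: [0.7, -0.3, -0.5]
grip_width: 0.0183
```

```bash
cat > b.py <<'E'
from h import *
import sys
def brass(box,n="scene"):
  c=bot.camera(n);x,y,w,h=box;i=c["image"][y:y+h,x:x+w].astype(int)
  for r in range(0,h,2):print(y+r,' '.join(f"{i[r,k,0]-i[r,k,2]:4d}" for k in range(w)))
if __name__=="__main__":
  o=bot.get_obs();print(o["eef_pos"],o["grip_width"],o["ft_force"]);brass(tuple(map(int,sys.argv[1].split(","))),*sys.argv[2:])
E
python3 b.py 254,258,14,28
```

```text
[ 0.58905021 -0.0697643   0.12285333] 0.01826414770666282 [ 0.71456417 -0.29898359 -0.47748093]
258  -19  -20  -17   -2   -4  -16  -18   -6   -1  -10  -16  -16  -15  -13
260  -17  -20  -20   -3   -5  -16  -18  -11   -2  -10  -16  -16  -15  -13
262  -17  -17  -20   -2   -1  -16  -18  -11   -2   -8  -16  -17  -16  -13
264  -16  -17  -18   -7   -2  -16  -18  -13   -2   -7  -16  -17  -17  -12
266  -17  -16  -18   -9   -3  -15  -18  -15   -2   -5  -15  -25  -18  -12
268  -14  -16  -18  -10   -3    5   11   12    4   -4  -22  -17  -16  -12
270  -14  -16  -17  -10   -3    5   13   15    7    0  -22  -18  -16  -15
272  -14  -15  -17  -14   -2    4   15   14   17    3  -23  -17  -16  -14
274  -14  -15  -17  -17   -3    1   15   17   16    9  -17  -25  -17  -14
276  -13  -15  -14  -15  -11   -5   13   15   16    4  -13  -14  -13  -12
278  -13  -14  -12  -13  -13  -14   -6   -4   -4  -12  -14  -13  -13  -13
280  -12  -11  -13  -12  -13  -14  -14  -12  -14  -13  -13  -15  -16  -16
282  -13  -12  -15  -17  -16  -15  -14  -12  -13  -12  -12  -14  -14  -15
284  -16  -11  -13  -13  -13  -13  -35  -35  -32  -31  -31  -29  -30  -26
```

The ring is rising with the tongs: the brass rows moved from 270–281 to 268–277. The blade gap is about 6.6 mm. I continue out along the axis.

>>> {"api": "drive_tool", "payload": {
  "rows": "17.5 0 -1.9 -3.5 0;17.5 0 -2.8 -5.3 0;17.5 0 -3.3 -6.2 0;17.5 0 -3.8 -7 0;17.5 0 -3.8 -7 0;17.5 0 -3.8 -7 0;17.5 0 -3.8 -7 0;17.5 0 -3.8 -7 0;17.5 0 -3.8 -7 0;17.5 0 -3.8 -7 0;17.5 0 0 -5 0;17.5 0 0 0 0"
}}

```text
clock: 14.05
eef_pos: [0.5563, -0.0604, 0.1926]
tool_rot: [0.797, 0.604, 0.001, 0.001]
ft_force: [-0.1, -0.4, -0.2]
grip_width: 0.0183
```

Run:
```python
from h import *
o=bot.get_obs();print(o["eef_pos"],o["grip_width"],o["ft_force"])
W=np.load("well.npy");ex,ey=W[:,1],W[:,2];ez=np.array([0,0,1.])
a=-np.sin(np.radians(28))*ex+np.cos(np.radians(28))*ez
g=o["eef_pos"]+[0,0,.018];r=g-.120*a;print("pred ring",r)
for n in("scene","side"):
  c=bot.camera(n);p=proj(c,r)[0];print(n,p.round(1))
  x,y=(p-[10,12]).astype(int);i=c["image"].astype(int)
  for q in range(y,y+26,2):print(q,x,' '.join(f"{i[q,k,0]-i[q,k,2]:4d}" for k in range(x,x+20)))
```

```text
[ 0.55631197 -0.06043802  0.19255755] 0.018263573603135904 [-0.07761057 -0.41243168 -0.19201724]
pred ring [ 0.61058692 -0.07553856  0.10460384]
scene [258.4 238.9]
226 248   16   15   17   16   16   16   14    4    2   37   72   27   -3   71  116  119  115  111  101   83
228 248   17   14   16   17   16   17   17    7    2    6   47   41    0   47   81   61   43   42   43   51
230 248   16   16   17   17   17   17   17    6    2    7   22   29    3   16   30   31   32   30   31   31
232 248   16   16   16   16   17   17   17    8    3   11    9   13    2   17   32   33   31   31   33   25
234 248   17   17   18   16   18   17   17    7    2   12   18   32    4    4   15   18   16    9    8   12
236 248   16   16   15   16   15   16   17   11    2   15   36   38   20    2   15   15   17   16   17   17
238 248   17   17   16   16   16   16   17   11    2   15   32   34   35    8   14   16   18   17   17   16
240 248   16   16   17   16   17   16   17   14    4   12   29   30   31   11   15   17   17   17   16   17
242 248   16   17   17   17   17   18   16   16   12   13   24   24   2
[... 1191 characters left out ...]
18    5    2    3    4    9   14   16   17   18   18
220 325   17   17   17   19   17   15   18   21   51   38   29    7   12   23   13    9    8   10   13   16
222 325   18   17   16   16   18   16   18   18   23   32   45   26   18   10   10    8    9   10    9    8
224 325   18   17   18   17   17   17   18   16   12    8    8    9   10   10   10   10   10   10   12   11
226 325   16   17   18   18   17    8   -9   -3    8   10    9    9   10   10    9   10    9    9   10   11
228 325   17   18   18   16   16   12  -17  -64  -41   -6    7   11   11   10    9   12   11    8    4    3
230 325   18   17   18   16   16   17   14   -8  -35  -42  -43  -19   -2    8   10    7    4    3    4    4
```

The ring is held: brass at scene (258.5,240) against a predicted (258.4,238.9), at about 105 mm height. Next I raise it and go to the tray, then measure the green lining with the wrist camera.

>>> {"api": "drive_tool", "payload": {
  "rows": "17.5 0 0 -20 0;17.5 0 0 -30 0;17.5 10 -7 -18 0;17.5 25 -16 0 0;17.5 35 -23 0 0;17.5 35 -23 0 0;17.5 35 -23 0 0;17.5 35 -23 0 0;17.5 35 -23 0 0;17.5 35 -23 0 0;17.5 25 -16 0 0;17.5 14 -10 0 0"
}}

```text
clock: 15.35
eef_pos: [0.4515, 0.2659, 0.2589]
tool_rot: [0.796, 0.605, -0.0, -0.0]
ft_force: [-0.6, -0.8, -1.4]
grip_width: 0.0177
```

>>> {"api": "drive_tool", "payload": {
  "rows": "17.5 0 0 0 0;17.5 0 0 0 0;17.5 0 0 0 0"
}}

```text
clock: 15.65
eef_pos: [0.4527, 0.2628, 0.2592]
tool_rot: [0.797, 0.604, -0.0, 0.0]
ft_force: [-0.2, -0.6, -0.4]
grip_width: 0.0181
```

Run:
```python
from h import *
import pickle
o=bot.get_obs();c=bot.camera("wrist");s=bot.camera("scene");d=bot.camera("side");pickle.dump((o,c,s,d),open("tray.pkl","wb"))
print(o["eef_pos"],o["tool_rot"],o["grip_width"])
T=Ro.from_quat(o["tool_rot"]).as_matrix()
h=cv2.cvtColor(c["image"],cv2.COLOR_RGB2HSV);g=cv2.inRange(h,(40,80,25),(85,255,255))
k,l,st,ce=cv2.connectedComponentsWithStats(g)
for j in range(1,k):
  if st[j,4]>60:
    print(st[j],ce[j]);ct=cv2.findContours((l==j).astype(np.uint8),0,1)[0][0][:,0].astype(float)
    P=plane(c,ct,.004,o);q=((P-o["eef_pos"])@T)[:,:2]*1000
    print("tool rect",cv2.minAreaRect(q.astype(np.float32)),"mean",plane(c,ce[j],.004,o))
b=cv2.inRange(h,(95,60,25),(120,255,255));k,l,st,ce=cv2.connectedComponentsWithStats(b)
for j in range(1,k):
  if st[j,4]>200:
    ct=cv2.findContours((l==j).astype(np.uint8),0,1)[0][0][:,0].astype(float);q=((plane(c,ct,.025,o)-o["eef_pos"])@T)[:,:2]*1000
    print("blue",st[j],cv2.minAreaRect(q.astype(np.float32)))
r=o["eef_pos"]+T@[0,.0563,.088]
for n,cc in(("scene",s),("side",d)):
  p=proj(cc,r)[0];x,y=(p-[7,10]).astype(int);i=cc["image"].astype(int);print(n,p)
  for q in range(y,y+22,2):print(q,x,' '.join(f"{i[q,k,0]-i[q,k,2]:4d}" for k in range(x,x+15)))
```

```text
[0.45273685 0.26282588 0.25923196] [ 7.97293334e-01  6.03591919e-01 -3.38479333e-04  1.41293270e-04] 0.018146512768909485
[ 249  126   52   45 1734] [274.92964245 148.10265283]
tool rect ((-8.34705924987793, -32.523353576660156), (47.87995529174805, 58.389991760253906), 78.97720336914062) mean [[0.41851738 0.26367503 0.004     ]]
blue [ 253    0  163   38 5685] ((56.972312927246094, -176.3855743408203), (37.191490173339844, 176.15733337402344), 89.18473052978516)
blue [ 244  111  117  106 7506] ((27.43667984008789, -14.169036865234375), (109.03571319580078, 128.91087341308594), 78.8818359375)
blue [ 425  301  135  110 7843] ((386.1827697753906, 274.159912109375), (331.56475830078125, 128.87403869628906), 35.96988296508789)
blue [ 67 349  38  11 249] ((-308.1592712402344, 280.7386779785156), (19.907827377319336, 65.75), 87.26725006103516)
scene [364.14818731 155.65052135]
145 357  -13  -13  -50  -54   -9    3    4  -64  -15    4   -9  -61  -66  -62  -67
147 357  -68  -66  -66  -69  -22    2    6  -70  -17    4  -10  -65  -68  -67  -66
149 357  -65  -66  -68  -70  -24    1    6  -64  -
[... 942 characters left out ...]
9  -38  -39  -39  -35  -42  -38  -39
169 226   17   15    7    1    5    3    3    2  -18  -37  -38  -39  -35  -40  -38
171 226   17   17   16   14    5    2    5    0   -2   -9  -14  -24  -38  -37  -36
173 226   18   17   17   19   27   15    2    3    5    7    9   12    9   -3  -41
175 226   16   17   17   20   29   41   21    8    3    8   21   19   18   15   16
177 226   18   18   17   17   17   22   30   39   29   21   17   17   16   18   17
179 226   17   17   17   17   19   17   17   16   17   17   17   17   16   17   17
181 226   17   18   17   18   18   16   19   17   16   16   18   17   16   17   17
183 226   16   16   17   17   17   17   16   17   18   15   18   17   16   17   18
```

The wrist camera finds the green lining as 47.9 × 58.4 mm, centred in the tool frame at (−8.3, −32.5) mm. The tray around it measures 109 × 129 mm, so this is the right one. The ring is held at about (0, +56, +88). Next I move over the bay and lower it.

>>> {"api": "drive_tool", "payload": {
  "rows": "17.5 -2 -15 0 0;17.5 -2 -25 0 0;17.5 -2 -25 0 0;17.5 -2 -15 0 0;17.5 0 -6 20 0;17.5 0 0 35 0;17.5 0 0 35 0;17.5 0 0 30 0;17.5 0 0 18 0;17.5 0 0 8 0;17.5 0 0 4 0;17.5 0 0 0 0"
}}

```text
clock: 17.0
eef_pos: [0.368, 0.2793, 0.1099]
tool_rot: [0.797, 0.604, 0.0, 0.0]
ft_force: [0.6, 0.8, -1.1]
grip_width: 0.018
```

```bash
cat > r.py <<'E'
from h import *
o=bot.get_obs();T=Ro.from_quat(o["tool_rot"]).as_matrix();print(o["eef_pos"],o["ft_force"],o["grip_width"])
C=[];r=o["eef_pos"]+T@[0,.0563,.088];print("pred",r)
G=np.array([.4185,.2637,.004])
for n in("scene","side"):
  c=bot.camera(n);p=proj(c,r)[0];g=proj(c,G+[0,0,.012])[0]
  i=c["image"].astype(int);m=((i[...,0]-i[...,2])>8)&(i[...,0]-i[...,1]>-5)&((i[...,0]-i[...,2])*100>22*i.sum(2)/3*1.0)
  x,y=(g-[14,12]).astype(int);print(n,"pred",p.round(1),"bay+12",g.round(1))
  for q in range(y,y+24,2):print(q,x,' '.join(f"{i[q,k,0]-i[q,k,2]:4d}" for k in range(x,x+28)))
E
python3 r.py
```

```text
[0.36803655 0.27927441 0.10988136] [ 0.59277588  0.83838437 -1.12355683] 0.018042372169138638
pred [0.42229134 0.26406504 0.021911  ]
scene pred [346.5 183.6] bay+12 [345.4 184.6]
172 331   14   13   13   13   13   14   14   13   12   13   13   13   11    3   -2   14    6    1    6   13   14   13   13   13   15   15   16    4
174 331   16   17   15   14   14   13   13   13   13   13   13   14   12    2    0   15    7    1    0    1   -6   -6   -9  -16  -15  -19  -20  -19
176 331    9    8    8    8    9    9   12    8    0    1   -5   -6  -12   -1    2  -11   -6    2   -4  -17  -18  -16  -16  -16  -17  -17  -17  -18
178 331   -8  -24  -24  -22  -19  -19  -22  -22  -19  -18  -19  -18  -19    0    1  -14  -10    0   -3  -16  -17  -15  -19  -47  -46  -21  -16  -17
180 331  -13  -25  -29  -19  -16  -16  -17  -16  -17  -18  -17  -17  -19   -1    0   17   31   16   -3  -13  -13  -16  -14  -17  -28  -64  -43  -16
182 331  -15  -17  -17  -30  -22  -16  -17  -17  -18  -21  -11   -9   -6    0   -1   13   65   77   22   -2   -7   -1  -14  -15  -17  -22  -47  -65
184 331  -16  -18  -17  -16  -23
[... 1976 characters left out ...]
-36  -33  -25  -13  -15  -13   -6    4   12   12    6   -2  -17  -35  -35  -35  -38  -36  -34  -36  -34  -33
229 197    0  -14  -27  -33  -31  -30  -30  -36  -33  -34  -35  -14   -7  -17  -31  -40  -33  -34  -36  -35  -35  -35  -33  -31  -35  -34  -31  -35
231 197    9    8    5   -4  -19  -28  -29  -35  -32  -35  -34  -31  -36  -33  -35  -33  -31  -38  -32  -36  -34  -34  -37  -35  -36  -34  -21   -4
233 197   12    9    9   10   11    5   -9  -24  -30  -30  -31  -32  -30  -34  -33  -33  -34  -34  -31  -30  -31  -21  -13   -5    9   10   12   12
235 197   13   11   14   12   11   12   14   12    2  -21  -36  -32  -34  -32  -33  -36  -36  -25   -1    7    9   11   12   14   11   12   14   12
```

>>> {"api": "drive_tool", "payload": {
  "rows": "17.5 0 -2 2.5 0;17.5 0 0 2 0;17.5 0 0 1 0;17.5 0 0 0 0;17.5 0 0 0 0"
}}

```text
clock: 17.6
eef_pos: [0.3656, 0.2798, 0.1041]
tool_rot: [0.797, 0.604, 0.0, -0.0]
ft_force: [-0.9, -0.4, -1.0]
grip_width: 0.0177
```

>>> {"api": "drive_tool", "payload": {
  "rows": "19 0 0 0 0;20 0 0 0 0;21 0 0 0 0;22 0 0 0 0;24 0 0 0 0;26 0 0 0 0;28 0 0 0 0;29 0 0 0 0;29 0 0 0 0;29 0 0 0 0"
}}

```text
clock: 18.6
eef_pos: [0.3656, 0.2797, 0.104]
tool_rot: [0.797, 0.604, -0.0, -0.0]
ft_force: [-0.1, 0.2, -1.6]
grip_width: 0.0292
```

```bash
python3 r.py
```

```text
[0.36560696 0.27968178 0.10401181] [-0.11918813  0.2308333  -1.57924872] 0.029239201097335705
pred [0.41980804 0.26445685 0.01601105]
scene pred [345.9 184.8] bay+12 [345.4 184.6]
172 331   14   14   14   12   13   14   13   13   13   14    9    2    2   13   13   13   14   11    3   -1   13   14   14   14   15   16   16    4
174 331   16   16   15   14   14   12   13   13   13   14    8    2    0   14   14   15   15    7    1    0   -5   -6  -10  -16  -14  -18  -20  -19
176 331    8    8    8    9   10    9   11    6   -6    1   -5    1    2  -13  -14  -17  -21  -16    0    3   -9  -23  -52  -38  -20  -18  -17  -18
178 331   -7  -24  -25  -22  -19  -19  -23  -21  -19  -19  -15    1    2  -15  -19  -18  -18  -19    0    3  -11  -15  -18  -41  -53  -23  -17  -17
180 331  -12  -25  -29  -18  -16  -17  -17  -18  -16  -17  -14    0    3  -17  -13  -10  -11  -21   -1    3   -8  -16  -15  -14  -27  -65  -44  -17
182 331  -14  -16  -17  -30  -21  -18  -18  -19  -18  -20  -13    1    0   10   22   32   76   34    2    1   -2   -1  -14  -16  -17  -23  -48  -64
184 331  -17  -18  -18  -17  -24
[... 1976 characters left out ...]
-29  -30  -20  -15   -3   28   36   22    6    0    6   11  -16  -34  -37  -38  -37  -37  -32  -36  -33  -33
229 197    3  -12  -31  -27  -29  -28  -31  -32  -34  -37  -33  -15   12   11  -14  -31  -32  -36  -36  -35  -33  -35  -30  -34  -35  -37  -33  -34
231 197    7   10    6   -5  -18  -29  -29  -31  -31  -28  -33  -34  -36  -37  -32  -31  -36  -33  -35  -31  -32  -34  -33  -34  -32  -35  -24   -3
233 197   10    9   11    8    7    1  -15  -27  -33  -31  -29  -33  -35  -30  -34  -32  -33  -34  -34  -33  -35  -23  -13   -4    7   10   11   12
235 197   11   14   13   12   13   12   13   11    0  -17  -35  -30  -32  -40  -33  -33  -37  -24   -4    8   11   13   14   14   11   13   10   15
```

The ring has been let go and stands between the open blades in the bay, leaning slightly. I lift away slowly.

>>> {"api": "drive_tool", "payload": {
  "rows": "29 0 -0.9 -1.8 0;29 0 -1.4 -2.6 0;29 0 -1.4 -2.6 0;29 0 -1.9 -3.5 0;29 0 -2.8 -5.3 0;29 0 -4 -8 0;29 0 -5 -15 0;29 0 0 -30 0;29 0 0 -30 0;29 0 0 -30 0;29 0 0 0 0;29 0 0 0 0"
}}

```text
clock: 19.9
eef_pos: [0.349, 0.2847, 0.2337]
tool_rot: [0.797, 0.604, 0.001, -0.0]
ft_force: [0.9, -0.1, -1.3]
grip_width: 0.0288
```

```bash
cat > m.py <<'E'
from h import *
G=np.array([.4185,.2637,.004])
for n in("scene","side"):
  c=bot.camera(n);i=c["image"].astype(int);g=proj(c,G)[0].astype(int);x,y=g-[22,18]
  s=i[y:y+36,x:x+44];m=((s[...,0]-s[...,2])>18)&((s[...,0]-s[...,2])>.22*s.max(2));m[:, :]&=True
  k,l,st,ce=cv2.connectedComponentsWithStats(m.astype(np.uint8))
  for j in range(1,k):
    if st[j,4]>5:print(n,st[j],(ce[j]+[x,y]).round(1),[plane(c,ce[j]+[x,y],z)[0].round(4).tolist() for z in(.008,.016)])
E
python3 m.py
```

```text
scene [22 11  4  8 26] [346.5 184.3] [[0.4097, 0.2731, 0.008], [0.4186, 0.267, 0.016]]
side [18 12  8  7 37] [210.9 225.1] [[0.427, 0.2769, 0.008], [0.4195, 0.2664, 0.016]]
```

Both views agree on the ring standing at (0.419, 0.267, 0.016), about 3 mm from the bay's centre. Next I carry the tongs back above the stand, turned to its yaw.

>>> {"api": "drive_tool", "payload": {
  "rows": "29 0 0 -6 -0.12;29 0 0 -6 -0.12;29 0 0 0 -0.12;29 -25 0 0 0;29 -38 0 0 0;29 -38 0 0 0;29 -38 0 0 0;29 -38 0 0 0;29 -38 0 0 0;29 -38 0 0 0;29 -38 0 0 0;29 -38 0 0 0"
}}

```text
clock: 21.2
eef_pos: [0.3761, -0.0447, 0.2435]
tool_rot: [0.676, 0.737, -0.001, -0.001]
ft_force: [1.3, -0.6, -1.1]
grip_width: 0.0289
```

>>> {"api": "drive_tool", "payload": {
  "rows": "29 -38 2 0 0;29 -38 2 0 0;29 -38 2 0 0;29 -38 2 0 0;29 -30 1 0 0;29 -20 1 0 0;29 0 0 0 0;29 0 0 0 0;29 0 0 0 0"
}}

```text
clock: 22.1
eef_pos: [0.404, -0.2427, 0.2441]
tool_rot: [0.676, 0.737, -0.0, -0.001]
ft_force: [0.4, 0.3, -1.7]
grip_width: 0.029
```

```bash
cat > t.py <<'E'
from h import *
import sys
phi=np.radians(float(sys.argv[1]));o=bot.get_obs();T=Ro.from_quat(o["tool_rot"]).as_matrix()
print(o["eef_pos"],"ang",np.degrees(np.arctan2(T[1,0],T[0,0])),o["ft_force"],o["grip_width"])
S=np.array([.4585,-.2523,.110]);print("slot in tool mm",((S-o["eef_pos"])@T*1000).round(1))
g=o["eef_pos"]+[0,0,.018];dy=T[:,1];a=-np.sin(phi)*dy+np.cos(phi)*np.array([0,0,1.])
for n in("scene","side"):
  c=bot.camera(n)
  for sx in(-.0097,.0097):
    t=g-.123*a+sx*T[:,0];u=g-.06*a+sx*T[:,0];print(n,"tip px",proj(c,t)[0].round(1),"mid",proj(c,u)[0].round(1))
  p=proj(c,g-.123*a)[0].astype(int);i=c["image"].astype(int).sum(2)//3;x,y=p-[11,14]
  for q in range(y,y+24,2):print(q,x,' '.join(f"{i[q,k]:3d}" for k in range(x,x+22)))
E
python3 t.py 28; python3 m.py
```

```text
[ 0.4039733  -0.24269577  0.24405443] ang 94.98535258428433 [ 0.38429512  0.25506289 -1.65256647] 0.029023813897477616
slot in tool mm [-14.5  53.7 134. ]
scene tip px [160.  201.7] mid [152.2 174.2]
scene tip px [168.4 199. ] mid [160.8 171.7]
186 153  71  70  44  67  68  70  70  69  68  69  70  56  43  66  54  67  70  70  69  70  70  69
188 153  71  72  57  43  65  66  71  71  70  69  70  72  44  58  70  71  70  69  69  68  70  70
190 153  72  71  72  47  56  68  70  68  68  69  69  71  57  44  69  67  70  70  68  68  70  70
192 153  71  71  71  58  44  67  65  68  69  69  69  69  71  55  49  69  71  69  71  70  70  70
194 153  70  70  71  73  57  56  70  69  69  68  68  69  70  67  46  76  69  70  68  69  69  69
196 153  71  71  71  71  70  46  78  70  68  69  67  67  69  70  57  45  66  69  70  70  69  69
198 153  71  71  70  70  70  56  44  65  69  69  71  70  70  70  68  46  57  66  69  68  68  69
200 153  70  68  69  69  69  69  48  57  67  69  70  69  69  69  71  69  68  73  69  70  69  69
202 153  69  70  70  69  68  69  62  49  71  65  67  68  70  70  70  70  71  71  70  71
[... 1009 characters left out ...]
100  91  69  67  70  72  69 144 177 175 182 190
248 340  84  84  94 103 105 103  89 101 109  96  96  97  91  82  69  66 104 162 188 190 188 189
250 340  78 145 172 143  99 103  97 146 176 175 184 190 184 144  66 125 175 189 187 189 188 190
252 340 122  98 144 176 178 185 190 187 190 190 192 191 188 186 179 183 190 189 189 188 189 188
254 340 184 188 191 190 188 188 188 190 188 190 190 189 187 188 189 190 191 189 190 190 189 189
256 340 191 190 189 190 188 189 186 184 182 179 182 183 184 186 191 191 190 186 187 186 188 189
scene [22 11  4  8 26] [346.5 184.3] [[0.4097, 0.2731, 0.008], [0.4186, 0.267, 0.016]]
side [18 12  8  7 37] [210.8 225. ] [[0.4269, 0.2775, 0.008], [0.4194, 0.267, 0.016]]
```

The measured tip pixels match the prediction: (160,202) and (168,199) against (160.0,201.7) and (168.4,199.0). The tilt is still 28°. Next I put the tips into the slot.

>>> {"api": "drive_tool", "payload": {
  "rows": "29 -8 0 0 0;29 -6.5 0 0 0;29 0 0 15 0;29 0 0 20 0;29 0 0 10 0;29 0 0 6 0;29 0 0 4 0;29 0 0 0 0;29 0 0 0 0"
}}

```text
clock: 23.2
eef_pos: [0.4051, -0.2584, 0.1906]
tool_rot: [0.676, 0.737, -0.0, -0.0]
ft_force: [-4.5, 0.7, 4.6]
grip_width: 0.0294
```

>>> {"api": "drive_tool", "payload": {
  "rows": "29 0 0 -6 0;29 0 0 -6 0;29 0.8 -3 0 0;29 0 0 0 0"
}}

```text
clock: 23.6
eef_pos: [0.4028, -0.2577, 0.2021]
tool_rot: [0.676, 0.737, 0.0, 0.0]
ft_force: [-0.0, -0.2, -0.7]
grip_width: 0.0289
```

```bash
python3 t.py 28
```

```text
[ 0.40283511 -0.25772435  0.20207249] ang 94.9411032446178 [-0.04377368 -0.16168497 -0.73408395] 0.028915006232139627
slot in tool mm [ 0.6 55.9 92.1]
scene tip px [155.6 217.5] mid [147.9 190.8]
scene tip px [163.9 214.8] mid [156.3 188.3]
202 148  70  70  63  46  68  62  67  69  69  68  68  70  49  61  88  71  68  69  71  70  70  70
204 148  72  71  70  54  60  74  71  69  70  68  68  67  67  46  72  66  65  83  84 102 104 108
206 148  70  70  69  67  46  71  70  69  70  70  69  61  84  73  49  71 108 110 109 107 107 106
208 148  71  70  70  70  57  46  69  56  51  51  49  44 106 107  54  67  84 104 106 106 106 106
210 148  70  55  53  50  51  45  61  59  50  49  48  61 105 110  78  44  66  93 107 107 106 106
212 148  52  49  51  51  50  47  45  70  52  46 101  59  46  62  65  47  63  65  51  89 106 107
214 148  67  67  53  49  50  51  47  55  80  59  56  48  48  56  62  65  68  71  70  58  77 103
216 148  68  70  52  49  49  49  51  47  85  70  69  70  71  71  70  70  70  69  68  69  53  88
218 148  68  67  65 120  99  72  69  70  69  70  70  69  69  68  67  67  92  67 116 124 125
[... 832 characters left out ...]
  66 123 171 189 189 191 189
261 343 164 161 163 159 167 174 138  65  67 123 170 161  96  64  70  71  65 121 168 183 183 185
263 343 161 160 160 156 149 115 110 119  87  86 116 132 120  84  70  71  70 123 171 181 182 182
265 343 159 162 147 116  77  52 144 188 188 183 178 163 117  78  70  67 113 164 184 185 187 184
267 343 159 160 157 152 138  92 153 192 192 194 191 189 189 187 180 166 135  97  96 132 171 184
269 343 162 161 160 160 134  76  77 137 168 175 185 190 188 190 192 190 190 188 181 183 184 185
271 343 133 109 109  96  76  77  72  74  79  75  74  80 100 127 146 136 113 112 105 105 102 104
273 343  74  77  75  77  76  75  74  74  75  74  74  76  73  87 101 101 104 102 105 103 106 105
```

>>> {"api": "drive_tool", "payload": {
  "rows": "29 0 0 4 0;29 0 0.5 4 0;29 0 0.5 4 0;29 0 0 1 0;29 0 0 0 0"
}}

```text
clock: 24.2
eef_pos: [0.4035, -0.2574, 0.1883]
tool_rot: [0.676, 0.737, -0.0, -0.0]
ft_force: [0.4, 0.4, 0.5]
grip_width: 0.0289
```

>>> {"api": "drive_tool", "payload": {
  "rows": "29 0 6 0 0;29 0 6 -1 0;29 0 6 -2 0;29 0 6 -2 0;29 0 0 0 0"
}}

```text
clock: 24.7
eef_pos: [0.429, -0.2555, 0.1942]
tool_rot: [0.676, 0.737, 0.0, 0.001]
ft_force: [-0.5, -0.3, -1.0]
grip_width: 0.029
```

>>> {"api": "drive_tool", "payload": {
  "rows": "29 0 7 -1 0;29 0 7 -1 0;29 0 7 0 0;29 0 7 0 0;29 0 6 0 0;29 0 0 0 0;29 0 0 0 0"
}}

```text
clock: 25.4
eef_pos: [0.4619, -0.2525, 0.1957]
tool_rot: [0.676, 0.737, 0.0, 0.0]
ft_force: [0.2, 0.2, -1.0]
grip_width: 0.0287
```

```bash
python3 t.py 0 | head -7
python3 - <<'E'
from h import *
import pickle
# blade direction between shoulder and plate in side & scene views: dark blade edges
o=bot.get_obs();T=Ro.from_quat(o["tool_rot"]).as_matrix();g=o["eef_pos"]+[0,0,.018]
for n in("scene","side"):
  c=bot.camera(n);i=c["image"].astype(int)
  for ph in(0,8,16):
    f=np.radians(ph);a=-np.sin(f)*T[:,1]+np.cos(f)*np.array([0,0,1.])
    print(n,ph,[proj(c,g-k*a+T@[0,0,0])[0].round(1).tolist() for k in(.035,.06,.1)])
  p=proj(c,g-np.array([0,0,.07]))[0].astype(int);x,y=p-[14,18]
  for q in range(y,y+36,2):print(q,x,' '.join(f"{i[q,k].sum()//3:3d}" for k in range(x,x+28)))
E
```

```text
[ 0.46185907 -0.25247994  0.19569112] ang 94.95437169483705 [ 0.16250003  0.23100524 -0.97535914] 0.02874081077176942
slot in tool mm [ 0.5 -3.4 85.7]
scene tip px [157.1 224.8] mid [153.4 203.3]
scene tip px [165.3 222.1] mid [161.9 200.7]
209 150  68  68  69  58  46  41  59  69  67  67  68  68  56  43  42  53  65  63 124 128 128 129
211 150  70  69  69  63  48  43  53  67  68  67  67  67  69  49  41  46  59  61 126 130 130 132
213 150  67  68  68  69  52  44  43  59  62  55  50  52  50  43  41  42  65  68  81  68  65  67
scene 0 [[156.1, 192.9], [157.6, 201.9], [159.8, 215.7]]
scene 8 [[156.8, 194.0], [158.8, 203.8], [161.9, 219.0]]
scene 16 [[157.5, 194.9], [160.0, 205.3], [163.9, 221.5]]
187 144  24  26  31  43  44  35  34  37  48  71  72  70  70  72  65  46  37  36  36  49  69  71  71  70  70  70  70  70
189 144  78  67  35  39  43  38  32  36  38  71  73  71  69  70  72  47  40  40  43  40  48  70  71  71  70  70  69  69
191 144 136 137 135  89  82  57  38  42  41  57  70  70  70  71  70  56  41  40  46  48  51  68  69  70  69  70  70  71
193 144 136 134 134 137 144  86  57  44
[... 3389 characters left out ...]
  75  74  72  73  72  68  72  65  82 102 107 105  85  64  66  72 115 158 180 187 191 191 190 189 190
262 342 171 149 128 103 100  89  71  70  62  59  61  64  67  76  74  71  66  66  71  71  75  78  96 115 143 164 180 189
264 342 183 183 181 178 155 113  76  58  60  67  65  67  76  78  71  72  69  68  70  74  71  74  71  75  86  96 102 119
266 342 134 121 105 102  90  59  31  55  61  63  79 156 185 178 149  86  71  70  80  94  99 104 108 108 106 105 107 107
268 342 106 105 105 102 102 104  95  90  82  70  98 163 190 190 160  89  68  69 127 133 100 103 106 106 103 106 105 109
270 342 108 105 105 108 106 103 102 107 104 102 108 129 144 163 147  75  72  84 100 110 107 103 104 102 106 107 100  83
```

Blade slopes in both views now show the tongs about 3° from upright. I over-swing a little, recentre on the slot and lower.

>>> {"api": "drive_tool", "payload": {
  "rows": "29 0 3 0 0;29 0 3 0 0;29 0.5 -5 0 0;29 0 -4.5 0 0;29 0 0 15 0;29 0 0 20 0;29 0 0 20 0;29 0 0 10 0;29 0 0 5 0;29 0 0 2 0;29 0 0 0 0;29 0 0 0 0"
}}

```text
clock: 26.8
eef_pos: [0.4583, -0.2527, 0.1245]
tool_rot: [0.676, 0.737, 0.0, 0.001]
ft_force: [0.1, -0.4, -0.9]
grip_width: 0.0291
```

```bash
python3 t.py 0 | head -2
```

```text
[ 0.45833061 -0.25266957  0.12451881] ang 94.93588213509072 [ 0.08858457 -0.41679378 -0.890775  ] 0.02908709824121723
slot in tool mm [ 0.4  0.2 14.5]
```

>>> {"api": "drive_tool", "payload": {
  "rows": "29 0 0 1.5 0;29 0 0 1.5 0;29 0 0 1 0;29 0 0 0.5 0;29 0 0 0 0"
}}

```text
clock: 27.4
eef_pos: [0.4579, -0.2523, 0.1191]
tool_rot: [0.676, 0.737, -0.0, -0.0]
ft_force: [-0.7, 0.4, -0.9]
grip_width: 0.0291
```

>>> {"api": "drive_tool", "payload": {
  "rows": "29 0 0 0.7 0;29 0 0 0.7 0;29 0 0 0 0"
}}

```text
clock: 27.7
eef_pos: [0.4579, -0.2524, 0.1178]
tool_rot: [0.676, 0.737, -0.0, -0.0]
ft_force: [0.3, -0.7, -0.1]
grip_width: 0.0288
```

>>> {"api": "drive_tool", "payload": {
  "rows": "29 0 0 1 0;29 0 0 1 0;29 0 0 0 0"
}}

```text
clock: 28.0
eef_pos: [0.4582, -0.2524, 0.1161]
tool_rot: [0.676, 0.737, 0.0, 0.0]
ft_force: [0.5, 0.0, 1.0]
grip_width: 0.0289
```

>>> {"api": "drive_tool", "payload": {
  "rows": "29 0 0 1 0;29 0 0 0.7 0;29 0 0 0 0"
}}

```text
clock: 28.3
eef_pos: [0.4585, -0.2524, 0.1157]
tool_rot: [0.676, 0.737, 0.0, 0.001]
ft_force: [-1.3, 0.8, 8.8]
grip_width: 0.0291
```

The shoulders are seated, with 9 N upward. I open in small steps, back off upward and look.

>>> {"api": "drive_tool", "payload": {
  "rows": "30 0 0 0 0;32 0 0 0 0;36 0 0 0 0;45 0 0 0 0;60 0 0 0 0;85 0 0 0 0;85 0 0 0 0;85 0 0 -15 0;85 0 0 -30 0;85 0 0 -40 0;85 0 0 -45 0;85 0 0 -40 0"
}}

```text
clock: 29.5
eef_pos: [0.4579, -0.2523, 0.2863]
tool_rot: [0.676, 0.737, 0.0, 0.0]
ft_force: [0.8, -0.4, 0.3]
grip_width: 0.0852
```

>>> {"api": "drive_tool", "payload": {
  "rows": "85 0 0 0 0;85 0 0 0 0;85 0 0 0 0;85 0 0 0 0"
}}

```text
clock: 29.9
eef_pos: [0.4572, -0.252, 0.2824]
tool_rot: [0.676, 0.737, -0.0, -0.002]
ft_force: [-0.3, 0.0, -0.4]
grip_width: 0.0851
```

```bash
python3 m.py
python3 - <<'E'
from h import *
import pickle
o1,w1=pickle.load(open("w1.pkl","rb"));C=pickle.load(open("c.pkl","rb"))
def org(c,box):
  x,y,w,h=box;H=cv2.cvtColor(c["image"],cv2.COLOR_RGB2HSV)[y:y+h,x:x+w];m=cv2.inRange(H,(3,130,50),(18,255,255))
  k,l,st,ce=cv2.connectedComponentsWithStats(m);return [(st[j].tolist(),(ce[j]+[x,y]).round(1).tolist()) for j in range(1,k) if st[j,4]>8]
for n,b in(("scene",(140,185,40,45)),("side",(335,235,40,45))):
  c=bot.camera(n);print(n,"start",org(C[n],b));print(n,"now  ",org(c,b))
  d=cv2.absdiff(c["image"],C[n]["image"]);x,y,w,h=b;print("mean diff stand area",d[y:y+h,x:x+w].mean())
o=bot.get_obs();c=bot.camera("wrist");print(o["eef_pos"],o["clock"])
for z in(.155,):
  for s,p in org(c,(230,130,110,110)):print(s,p,plane(c,p,z,o))
E
```

```text
scene [22 11  4  8 26] [346.5 184.3] [[0.4097, 0.2731, 0.008], [0.4186, 0.267, 0.016]]
side [18 12  8  7 35] [210.8 225.1] [[0.4268, 0.2771, 0.008], [0.4193, 0.2666, 0.016]]
scene start [([23, 13, 5, 18, 39], [165.2, 206.2]), ([11, 16, 6, 18, 53], [153.6, 209.6])]
scene now   [([21, 11, 6, 19, 67], [163.6, 204.9]), ([10, 14, 6, 19, 65], [152.4, 208.6])]
mean diff stand area 36.21925925925926
side start [([12, 12, 7, 18, 78], [349.5, 255.7]), ([21, 16, 7, 19, 86], [359.0, 259.7])]
side now   [([11, 13, 7, 18, 80], [348.8, 256.8]), ([21, 17, 7, 18, 84], [358.5, 260.3])]
mean diff stand area 19.94
[ 0.45763418 -0.25221237  0.28323744] 30.1
[33, 49, 8, 15, 87] [266.6, 186.4] [[ 0.44502716 -0.26711031  0.155     ]]
[61, 49, 7, 15, 83] [293.4, 186.3] [[ 0.44286216 -0.24326606  0.155     ]]
```

Run:
```python
from h import *
import pickle
C=pickle.load(open("c.pkl","rb"));s,d=C["scene"],C["side"]
def tri(p,q):
  P=[np.c_[c["R"],c["t"]] for c in(s,d)];X=cv2.triangulatePoints(P[0],P[1],und(s,p)[0],und(d,q)[0]);return (X[:3]/X[3]).ravel()
# bounding-box tops/bottoms of each handle; scene left blob=-y arm <-> side right blob
A=[tri((165.2,206.2),(349.5,255.7)),tri((153.6,209.6),(359,259.7))];B=[tri((163.6,204.9),(348.8,256.8)),tri((152.4,208.6),(358.5,260.3))]
print("start",np.round(A,4).tolist(),"gap",np.linalg.norm(A[0]-A[1]));print("now",np.round(B,4).tolist(),"gap",np.linalg.norm(B[0]-B[1]));print("shift mm",(np.mean(B,0)-np.mean(A,0))*1000)
# handle tilt: blob principal direction
def ax(c,b):
  x,y,w,h=b;H=cv2.cvtColor(c["image"],cv2.COLOR_RGB2HSV)[y:y+h,x:x+w];m=cv2.inRange(H,(3,130,50),(18,255,255));k,l,st,ce=cv2.connectedComponentsWithStats(m)
  r=[]
  for j in range(1,k):
    if st[j,4]>8:
      v=cv2.fitLine(np.argwhere(l==j)[:,::-1].astype(np.float32),cv2.DIST_L2,0,.01,.01).ravel();r.append(round(float(np.degrees(np.arctan2(v[1],v[0]))%180),1))
  return r
for n,b in(("scene",(140,185,40,45)),("side",(335,235,40,45))):print(n,ax(C[n],b),ax(bot.camera(n),b))
```

```text
start [[0.4581, -0.2368, 0.1339], [0.4602, -0.2634, 0.1345]] gap 0.026729499151470958
now [[0.4527, -0.2389, 0.1343], [0.4565, -0.2649, 0.1353]] gap 0.026323679211989345
shift mm [-4.56685385 -1.75844169  0.6066924 ]
scene [81.5, 80.4] [81.5, 80.4]
side [95.5, 99.7] [95.9, 99.0]
```

```bash
python3 -c "
from workcell import bot
print(bot.job_done(),bot.get_obs()['clock'])"
```

```text
the job is handed in; nothing more can be done
the job is handed in; nothing more can be done
```

The ring is in the green-lined bay and the tongs are back in their stand, let go. I handed the job in at about 30 s of the 64 s allowed. No verdict was reported.

**What I did**
- **Tilt:** the tool can only turn about its own axis, so I got the 28° lean by pivoting the tongs in the grip against the well's lip. I righted them later against the edge of the stand's slot.
- **Lift and placing:** I drew the ring out along the well's axis, set it down in the bay, and pressed the tongs' shoulders onto the stand's plate with about 9 N before opening.

**Last checks**
- **Ring:** both fixed views agree on (0.419, 0.267, 0.016) m. It stands on edge about 3 mm from the bay's centre, 12 mm above the bay's floor. The limit is 16 mm.
- **Tongs:** they hang open at the starting tilt. They sit about 5 mm from where they started, against the 12 mm allowed, and 0.6 mm higher, within measuring error.
- **Robot:** it is clear above the stand with the gripper open.

**What went wrong or was not checked**
- **First squeeze:** it was too hard, and the blades sank into the ring. I opened, squeezed less, and it held.
- **Slot:** the first try at putting the tips back touched the rim with about 6 N. I moved them 3 mm and they went in freely.
- **Bystanders:** I did not re-measure the bottle, jar, lens case or screwdriver. No force reading suggested I touched them.

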